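# Load the plate stacker by touch and start it

## Task

Take the blue dust cover off the plate stacker and set it down on the black mat, then lay every white sample plate flat on the pile between the stacker's posts: how high that pile stands is not known, so feel for its top with each plate and let go only once the plate rests, never dropping it. When all the plates are in, set the steel follower weight on top just as gently, then press the green start button fully down and let it come up again. Leave the glass bottle, the beaker and the amber jar at the back where they are.

Things in the scene. Friction and masses are not known exactly. Their poses are not given: they have to be found in the camera images.
- stacker: Plate stacker, fixed: white base 170 x 110 x 14 mm with four aluminium L-shaped corner posts, their tops 125 mm above the table, round an upright shaft of 128 x 68 mm (x by y), 4 mm wider all round than a plate. On each long side the posts start 54 mm from the middle, so fingers closing along y have room. Origin: centre of its underside, on the table; x along its length.
- shaft (a point): Centre of the stacker's shaft, level with the post tops, 125 mm above the table. Down in the shaft, centred, stands a fixed pile of grey 120 x 60 mm plates; its flat top is 20 to 56 mm above the table, different at every start and not reported.
- cover: Blue dust cover, 148 x 88 mm, 160 g, loose, at first sitting on the post tops in line with the stacker, its 15 mm deep rim round the posts with 3 mm play. Origin: centre of the rim's lower edge (110 mm up at the start). Top face 21 mm above the origin, with a white rib handle 70 mm long (x), 14 mm wide (y), its top 55 mm above the origin.
- mat: Black rubber mat with a yellow border line, fixed, 190 x 130 x 3 mm, where the cover is to be put, centred as well as can be (within 30 mm). Origin at the centre of its underside, on the table; x along its length.
- start (a joint): Green start button on the grey console: 0 when up, 0.007 (m) when fully down; a spring pushes it up, about 5 N hold it fully down.
- start_top (a point): Centre of the top face of the green start button (32 mm across; it is pressed straight down), on a fixed grey console 80 x 80 x 45 mm.
- plate1: White sample plate with two rows of six pink wells, 120 x 60 x 16 mm, solid and flat, 60 to 130 g, loose, lying on the table. Origin at the centre of its underside; x along its 120 mm length, z up. May be absent.
- plate2: White sample plate with two rows of six pink wells, 120 x 60 x 16 mm, solid and flat, 60 to 130 g, loose, lying on the table. Origin at the centre of its underside; x along its 120 mm length, z up. May be absent.
- plate3: White sample plate with two rows of six pink wells, 120 x 60 x 16 mm, solid and flat, 60 to 130 g, loose, lying on the table. Origin at the centre of its underside; x along its 120 mm length, z up. May be absent.
- plate4: White sample plate with two rows of six pink wells, 120 x 60 x 16 mm, solid and flat, 60 to 130 g, loose, lying on the table. Origin at the centre of its underside; x along its 120 mm length, z up. May be absent.
- plate5: White sample plate with two rows of six pink wells, 120 x 60 x 16 mm, solid and flat, 60 to 130 g, loose, lying on the table. Origin at the centre of its underside; x along its 120 mm length, z up. May be absent.
- weight: Steel follower weight, 120 x 60 mm plate 14 mm thick with a black rib handle on top 70 mm long (along x), 14 mm wide (y) and 34 mm high (top 48 mm above the origin), 0.45 kg, loose, on the table. Origin at the centre of its underside.
- bottle: Glass bottle with a blue cap, 66 mm across, 150 mm high, bystander at the back; origin at the centre of its underside.
- beaker: Glass beaker, 70 mm across, 90 mm high, bystander at the back; origin at the centre of its underside.
- jar: Amber jar, 60 mm across, 70 mm high, bystander at the back; origin at the centre of its underside.
Not all that is in view belongs to the job. Leave any purple or yellow look-alike of the plate4 alone.

How it is judged (in metres and radians):
On the way, in this order (a step that is already met when the one before it is completed fails the run):
1. the dust cover lies released on the mat (horizontal distance between cover and mat below 0.03 m and height (world z) of cover below 0.012 m and angle between cover's own z axis and vertical below 0.08 rad and contact force between the fingers and cover below 0.1 N), for 0.2 s.
2. every plate lies flat and released on the pile between the posts (horizontal distance between each of plate1, plate2, plate3, plate4, plate5 and stacker below 0.012 m and angle between each of plate1, plate2, plate3, plate4, plate5's own z axis and vertical below 0.07 rad and angle between the x axis of each of plate1, plate2, plate3, plate4, plate5 and the x axis of stacker, either way round below 0.2 rad and height (world z) of each of plate1, plate2, plate3, plate4, plate5 above 0.012 m and contact force between the fingers and plate1 below 0.1 N and linear speed of each of plate1, plate2, plate3, plate4, plate5 below 0.03 m/s and contact force between the fingers and plate2 below 0.1 N and contact force between the fingers and plate3 below 0.1 N and contact force between the fingers and plate4 below 0.1 N and contact force between the fingers and plate5 below 0.1 N), for 0.2 s.
3. the follower weight lies flat and released on top of the plates (all of step 2 and horizontal distance between weight and stacker below 0.012 m and angle between weight's own z axis and vertical below 0.07 rad and angle between the x axis of weight and the x axis of stacker, either way round below 0.2 rad and height (world z) of weight above 0.012 m and contact force between the fingers and weight below 0.1 N and linear speed of weight below 0.03 m/s and z of weight in the frame of plate1 above 0.01 m and z of weight in the frame of plate2 above 0.01 m and z of weight in the frame of plate3 above 0.01 m and z of weight in the frame of plate4 above 0.01 m and z of weight in the frame of plate5 above 0.01 m), for 0.2 s.
4. with the pile complete, the start button is pressed fully down (all of step 3 and value of joint start above 0.006 m), for 0.1 s.
At the end, for the whole second after the job is handed in: Cover flat on the mat, centres within 30 mm; every plate present lies flat (0.07 rad), still, in line with the stacker and within 12 mm of its axis on the pile; the weight lies likewise above all plates; button was pressed (6 of 7 mm) and is up; all released (all of step 1 and all of step 3 and value of joint start below 0.0015 m); the robot touches nothing.
It fails at once if a plate or the weight is dropped onto the pile (falls freely faster than 0.4 m/s, a fall of about 8 mm) ((horizontal distance between plate1 and stacker below 0.06 m and contact force between plate1 and anything else below 0.02 N and linear speed of plate1 above 0.4 m/s) or (horizontal distance between plate2 and stacker below 0.06 m and contact force between plate2 and anything else below 0.02 N and linear speed of plate2 above 0.4 m/s) or (horizontal distance between plate3 and stacker below 0.06 m and contact force between plate3 and anything else below 0.02 N and linear speed of plate3 above 0.4 m/s) or (horizontal distance between plate4 and stacker below 0.06 m and contact force between plate4 and anything else below 0.02 N and linear speed of plate4 above 0.4 m/s) or (horizontal distance between plate5 and stacker below 0.06 m and contact force between plate5 and anything else below 0.02 N and linear speed of plate5 above 0.4 m/s) or (horizontal distance between weight and stacker below 0.06 m and contact force between weight and anything else below 0.02 N and linear speed of weight above 0.4 m/s)).
It fails at once if the bottle, beaker or jar is shifted by more than 40 mm (distance of any of bottle, beaker, jar from where it was at the start of the episode above 0.04 m).
Of plate1, plate2, plate3, plate4, plate5 only 3 to 5 are there at a start; the rules pass over those that are not, and their reading is None.
At some moment in a run one of plate1, plate2, plate3, plate4, plate5 may be knocked a few centimetres aside while the robot is not near it.
It also fails if it takes over 210 s, if anything falls off the work surface, if the arm or the gripper's body presses on something with over 40 N, if the wrist force passes 120 N, or if a joint passes its speed limit or range.

## Robot

A 6-joint arm with a two-finger parallel gripper is mounted at the origin on the work surface. World frame = base frame: x ahead of the robot, y to its left, z up, the work surface at z = 0. Lengths are in m, angles in degrees, forces in N, time in s.
With the tool pointing down it reaches from about 0.4 to 0.825 m from the base axis. Payload 7 kg.
Tool frame: the origin (TCP) lies midway between the tips of the shut fingers; the grasp point (between the pads) lies 19 mm behind it (ctrl.grip_point_offset is the distance from the TCP to the grasp point, in m); x points along the fingers, y is the direction in which the jaws open and shut, and the axes are right-handed (so a half turn about x gives the same grasp; the last joint's range is limited). The gripper opens to 88 mm and grips with 3 to 60 N. Pads are 19 mm wide; open, the fingers measure 130 mm over their backs; the gripper's body (78 mm by 193 mm) begins 47 mm behind the grasp point.
Start: joints at [-48.524, 20.546, 0.682, 0, -70.136, -16.507], TCP at [0.285, -0.612, 0.227] pointing down, gripper open.
Joint ranges: [-176.03, 176.03], [-82.01, 121.73], [-58.28, 71.71], [-173.87, 95.51], [-174.79, -0.11], [-173.66, 173.66]. Speed limits (degrees/s): [136.94, 136.94, 172.46, 180, 180, 180].

## Interface

Orientations are given as [roll, pitch, yaw] about the fixed x, y, z axes, in that order (R = Rz(yaw) Ry(pitch) Rx(roll)).
In Python, from plant import ctrl gives the robot as it stands.
- The arm moves only by the tool drive_tool, never from a script. Its argument "plan" is a list of rows, each a list of 3 entries, a list of its own where there are three numbers: the shift along the tool's x, y, z in m, then the turn, a rotation vector about the tool's x, y, z in degrees, then the opening, from 0 (shut) to 1 (fully open). In form: [[[dx, dy, dz], [wx, wy, wz], grip], ...]. A call has 1 to 20 rows; each row is the pose to reach, as a shift and turn from the pose measured when the call began, along the tool's axes at that moment; what a row does not reach only later rows make up. A row lasts 1/12 s, in which the tool goes at most 41.7 mm and 7.16 degrees, less where a joint would pass 70% of its speed; a pose out of reach is approached as far as the arm can. A call with a gripper value outside its range is refused whole. The fingers move at their own pace and stop on an object; the grip force is fixed at half the most. Time passes only in rows, so rows that repeat a pose let the fingers close. It gives the time, the measured TCP pose, the force and the opening at its end, in the units of the state.
- ctrl.get_obs(): the state, without advancing time (a new reading comes with each control period).
- ctrl.snapshot(name): name is "scene" or "top" or "wrist"; returns the picture (420x560x3 uint8, blue, green, red); there is no depth.
- ctrl.get_calibration(name): a dict with "fx", "fy", "cx", "cy" (pixels), "R" (3x3) and "t" (3): a world point X has camera coordinates R X + t. Camera axes: x right, y down, z forward; pixel columns grow to the right and rows downward; lengths in m; the calibration is good to about 2 mm. A picture is of the moment at which its call begins: read the wrist's pose just before it. get_calibration takes no time and is no camera call; for the wrist camera it gives the pose at the moment of the call.
- ctrl.close_job(): hands the job in, once; it reports no verdict.
Trained networks look in the newest picture that a camera, given by its name, has taken for a name from the list of things; names that differ only in an ending like _2 or _b are one class to them, and where a whole thing is asked for, a point or a joint stands for the part that bears it (a point fixed in the world has none). Each returns a list of dicts, best first, with "confidence" (0 to 1); they miss things now and then, are a little off and sometimes report something else, mostly with a low value. They report only what shows in the picture. A call takes as long as a camera call. They do not tell look-alikes from the thing itself.
- ctrl.cut_out(camera, name): "pixels" (420x560 bool, what is visible of it) and "pixel" ([column, row] in pixels, amid what is visible of it).
- ctrl.landmark_of(camera, name): "pixel" ([column, row] in pixels: a listed point, or the origin of a listed thing).
The state is a dict: "clock": time; "joint_pos": joint angles; "qvel": joint speeds; "tau": joint torques, N m; "tool_pos": TCP position; "orientation": TCP orientation; "force": force on the tool from outside, world axes, zero at the start; "moment": the same for the moment, N m; "opening": finger opening in m.
Only numpy, scipy, OpenCV 4.12 (cv2) and the standard library are available. Lean on these libraries where they do the work, as an engineer would, in place of code of your own. Each camera call takes 0.05 s, during which the arm holds its last target. There are 200 camera calls.

## Working session

There is one attempt and no reset: what is moved stays moved. The work goes in short steps, Python scripts to look and compute and a tool call to move; the robot and the scene stay as the last step left them, time stands still between calls to the robot, and variables do not carry over. Pictures are saved under pics/ and viewed, about 12 in all and at most 16, crops included, and the job is handed in when it is done.

Besides the shell and the picture viewer there is one more tool, called after "Request:" as a command line: name --argument value ..., lists and objects as JSON in quotes. drive_tool: Moves the arm, as the interface text tells. Its arguments: {"type":"object","properties":{"plan":{"type":"array","items":{"type":"array"}}},"required":["plan"]}

```bash
ls; mkdir -p pics; python3 - <<'E'
from plant import ctrl
import cv2
o=ctrl.get_obs();print(o)
for n in("scene","top"):
    im=ctrl.snapshot(n);cv2.imwrite(f"pics/a_{n}.png",im)
    c=ctrl.get_calibration(n);print(n,c)
    for k in("stacker","shaft","cover","mat","start_top","plate1","weight","bottle","beaker","jar"):
        print(k,[(round(d["confidence"],2),[round(float(v)) for v in d["pixel"]]) for d in ctrl.landmark_of(n,k)])
print(ctrl.grip_point_offset, ctrl.get_obs()["clock"])
E
```

```text
pics
{'clock': 0.0, 'joint_pos': array([-4.85237476e+01,  2.05891961e+01,  6.33296591e-01, -1.99443256e-02,
       -7.01347255e+01, -1.65066603e+01]), 'qvel': array([ 0.03101977, -0.06607872,  0.03915836,  0.0305838 ,  0.05433468,
       -0.04000085]), 'tau': array([-1.94136970e-03, -5.82721639e+01,  2.93046427e+01,  6.99693784e+00,
        6.68291192e-03, -1.76779972e-04]), 'tool_pos': array([ 0.2847089 , -0.61147955,  0.22564488]), 'orientation': array([ 94.81938182,  89.9074552 , 119.78218179]), 'force': array([-0.29881474, -0.08703386,  0.25363234]), 'moment': array([-0.04236398, -0.00569788,  0.02776697]), 'opening': 0.08783727451751745}
scene {'fx': 495.2919976664168, 'fy': 495.2919976664168, 'cx': 281.3610364691949, 'cy': 204.79228647437287, 'R': array([[ 0.76143703,  0.64817403, -0.00916934],
       [ 0.34481581, -0.41696629, -0.84097632],
       [-0.54892232,  0.63718877, -0.54099423]]), 't': array([-0.47227746, -0.11312993,  1.84717231])}
stacker [(0.89, [284, 218])]
shaft []
cover [(0.55, [285, 187])]
mat [(0.9, [334, 200])]
start_top [(0.46, [286, 167])]
plate1 [(0.87, [1
[... 291 characters left out ...]
71, 'cx': 284.3177956889219, 'cy': 209.40267809783563, 'R': array([[ 0.00229922, -0.99982388,  0.01862586],
       [-0.99494288, -0.00415755, -0.10035629],
       [ 0.10041606, -0.01830093, -0.99477721]]), 't': array([0.0076285 , 0.58662637, 1.57832223])}
stacker [(0.79, [261, 224]), (0.44, [304, 153])]
shaft [(0.61, [259, 217]), (0.29, [195, 200])]
cover [(0.75, [260, 216])]
mat [(0.77, [195, 202])]
start_top [(0.46, [202, 261])]
plate1 [(0.98, [388, 195]), (0.9, [376, 250]), (0.85, [332, 252]), (0.56, [313, 195]), (0.56, [418, 255])]
weight [(0.67, [260, 215]), (0.6, [140, 236]), (0.35, [256, 218])]
bottle [(0.72, [258, 158])]
beaker [(0.74, [304, 150])]
jar [(0.89, [346, 154])]
0.0188 1.1
```

View pics/a_scene.png

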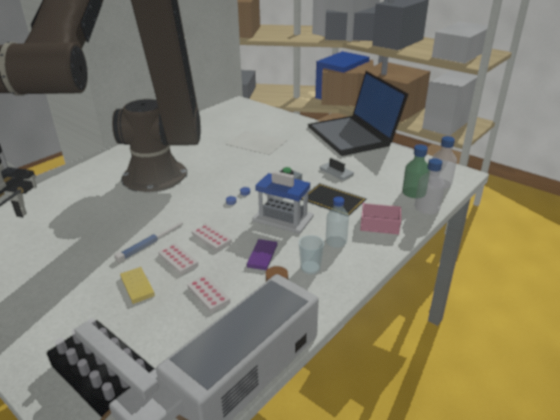

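View pics/a_top.png

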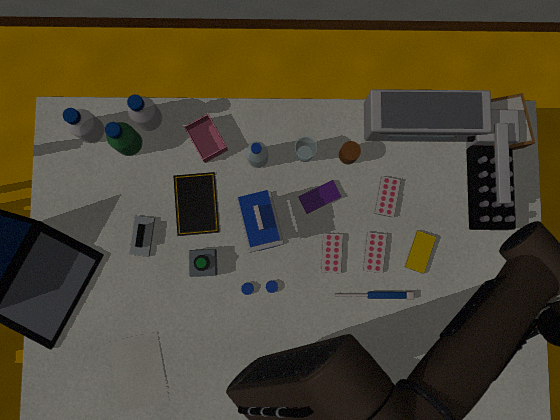

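The scene picture shows the stacker with its blue cover at (285,200), three white plates and a purple look-alike. In the top view the white plates are at (388,195), (376,252) and (333,252). The purple (320,196) and yellow (422,251) look-alikes stay where they are. The cover is at (260,218), mat (196,203), button (202,262) and weight (143,235).

```bash
cat > h.py <<'E'
from plant import ctrl
import cv2, numpy as np
from scipy.spatial.transform import Rotation as Ro
def world(cal,px,z):
    px=np.atleast_2d(np.asarray(px,float))
    d=np.c_[(px[:,0]-cal["cx"])/cal["fx"],(px[:,1]-cal["cy"])/cal["fy"],np.ones(len(px))]@cal["R"]
    C=-cal["R"].T@cal["t"]
    return C+d*((z-C[2])/d[:,2])[:,None]
def proj(cal,P):
    q=np.atleast_2d(P)@cal["R"].T+cal["t"]
    return np.c_[cal["fx"]*q[:,0]/q[:,2]+cal["cx"],cal["fy"]*q[:,1]/q[:,2]+cal["cy"]]
def rect(cal,mask,z):
    """min-area rectangle of the mask laid on the plane z: centre, yaw of long axis (deg), sizes in mm"""
    c=max(cv2.findContours(mask.astype(np.uint8),0,cv2.CHAIN_APPROX_NONE)[0],key=cv2.contourArea)[:,0]
    w=world(cal,c,z)[:,:2]
    (x,y),(a,b),t=cv2.minAreaRect((w*1000).astype(np.float32))
    if a<b: t+=90;a,b=b,a
    return np.round([x/1000,y/1000],4),round((t+90)%180-90,1),(round(a),round(b))
def find(cam,name,z,n=1):
    cal=ctrl.get_calibration(cam)
    for d in ctrl.cut_out(cam,name)[:n]:
        print(name,round(d["confidence"],2),np.round(d["pixel"]),*rect(cal,d["pixels"],z))
def R0():
    return Ro.from_euler("xyz",ctrl.get_obs()["orientation"],degrees=True)
def go(p,yaw):
    """shift & turn from the present pose to TCP p, tool down, jaws (tool y) along yaw deg (mod 180)"""
    o=ctrl.get_obs();R=R0();best=None
    for k in(0,180):
        y=np.radians(yaw+k);Y=np.array([np.cos(y),np.sin(y),0]);X=np.array([0,0,-1.])
        T=Ro.from_matrix(np.c_[X,Y,np.cross(X,Y)])
        r=(R.inv()*T).as_rotvec(degrees=True)
        if best is None or abs(np.linalg.norm(r))<np.linalg.norm(best): best=r
    s=R.inv().apply(np.array(p)-o["tool_pos"])
    print("go",np.round(s,4),np.round(best,2),"rows",round(max(np.linalg.norm(s)/.0417,np.linalg.norm(best)/7.16),1))
def st():
    o=ctrl.get_obs();print("t",round(o["clock"],2),"tcp",np.round(o["tool_pos"],4),"yawY",np.round(np.degrees(np.arctan2(*R0().apply([0,1,0])[[1,0]])),1),"tilt",np.round(R0().apply([1,0,0]),3),"F",np.round(o["force"],2),"open",round(o["opening"],4),"j",np.round(o["joint_pos"],0))
E
python3 - <<'E'
from h import *
ctrl.snapshot("top")
find("top","cover",.131); find("top","mat",.003); find("top","plate1",.016,6); find("top","weight",.014,3); find("top","start",.045); find("top","stacker",.014)
cal=ctrl.get_calibration("top")
for n,z in(("cover",.110),("mat",0),("shaft",.125),("start_top",.052),("weight",0),("stacker",0)):
    for d in ctrl.landmark_of("top",n)[:2]: print(n,round(d["confidence"],2),np.round(d["pixel"]),world(cal,d["pixel"],z).round(4))
st()
E
```

```text
cover 0.94 [258. 217.] [0.5514 0.0857] 13.9 (150, 89)
mat 0.62 [195. 203.] [0.6067 0.2855] 5.2 (190, 133)
plate1 0.94 [386. 198.] [ 0.6307 -0.3101] -11.1 (121, 60)
plate1 0.91 [374. 250.] [ 0.4562 -0.269 ] -7.1 (120, 62)
plate1 0.7 [421. 254.] [ 0.4589 -0.4108] -19.7 (122, 65)
plate1 0.67 [320. 197.] [ 0.6285 -0.101 ] -63.1 (121, 64)
plate1 0.51 [349. 154.] [ 0.7686 -0.193 ] -33.5 (75, 57)
plate1 0.31 [275. 245.] [0.5485 0.0836] 14.2 (168, 114)
weight 0.89 [141. 235.] [0.5051 0.4456] -6.6 (119, 64)
weight 0.68 [274. 242.] [0.5484 0.0831] 13.2 (164, 108)
start 0.38 [201. 265.] [0.4231 0.2588] -44.4 (27, 26)
stacker 0.68 [269. 243.] [0.5484 0.0847] 14.2 (169, 110)
cover 0.56 [262. 218.] [[0.5536 0.075  0.11  ]]
mat 0.64 [192. 202.] [[0.6125 0.2961 0.    ]]
mat 0.56 [258. 221.] [[0.5526 0.0913 0.    ]]
shaft 0.95 [258. 221.] [[0.5437 0.087  0.125 ]]
start_top 0.56 [200. 263.] [[0.4217 0.2606 0.052 ]]
weight 0.71 [141. 232.] [[0.518  0.4527 0.    ]]
stacker 0.67 [261. 221.] [[0.5535 0.0813 0.    ]]
t 1.75 tcp [ 0.2849 -0.6119  0.2265] yawY 115.0 tilt [-0.  0. -1.] F [-0.17 -0.6  -0.26] open 0.0874 j [-49.  21.   1.   0. -70. -17.]
```

```bash
python3 - <<'E'
from h import *
go([.55,.085,.30],104)
E
```

```text
go [-0.0735  0.5199  0.5345] [10.97 -0.   -0.  ] rows 18.0
```

Request:
drive_tool --plan '[[[-0.073,0.52,0.534],[11,0,0],1],[[-0.073,0.52,0.534],[11,0,0],1],[[-0.073,0.52,0.534],[11,0,0],1],[[-0.073,0.52,0.534],[11,0,0],1],[[-0.073,0.52,0.534],[11,0,0],1],[[-0.073,0.52,0.534],[11,0,0],1],[[-0.073,0.52,0.534],[11,0,0],1],[[-0.073,0.52,0.534],[11,0,0],1],[[-0.073,0.52,0.534],[11,0,0],1],[[-0.073,0.52,0.534],[11,0,0],1],[[-0.073,0.52,0.534],[11,0,0],1],[[-0.073,0.52,0.534],[11,0,0],1],[[-0.073,0.52,0.534],[11,0,0],1],[[-0.073,0.52,0.534],[11,0,0],1],[[-0.073,0.52,0.534],[11,0,0],1],[[-0.073,0.52,0.534],[11,0,0],1],[[-0.073,0.52,0.534],[11,0,0],1],[[-0.073,0.52,0.534],[11,0,0],1],[[-0.073,0.52,0.534],[11,0,0],1],[[-0.073,0.52,0.534],[11,0,0],1]]'

```text
clock: 3.42
tool_pos: [0.5499, 0.087, 0.2991]
orientation: [-172.0, 90.0, -157.9]
force: [-0.6, 0.2, -0.3]
opening: 0.0874
```

```bash
python3 - <<'E'
from h import *
st()
im=ctrl.snapshot("wrist");cv2.imwrite("pics/w1.png",im)
find("wrist","cover",.131);find("wrist","stacker",.014)
go([.55,.085,.17],104);go([.55,.085,.137],104)
cal=ctrl.get_calibration("wrist");print(-cal["R"].T@cal["t"],cal["fx"])
E
```

```text
t 3.42 tcp [0.5499 0.087  0.2991] yawY 104.1 tilt [-0.001 -0.    -1.   ] F [-0.62  0.15 -0.31] open 0.0874 j [  29.    7.   -8.   -0.  -75. -105.]
cover 0.83 [279. 194.] [0.5523 0.0848] 14.2 (148, 89)
stacker 0.82 [273. 121.] [0.475  0.0653] -75.9 (109, 13)
go [0.1295 0.0005 0.001 ] [-0.05 -0.02  0.01] rows 3.1
go [0.1625 0.0005 0.0011] [-0.05 -0.02  0.01] rows 3.9
[0.48054356 0.06663938 0.45872813] 321.1956632809535
```

View pics/w1.png

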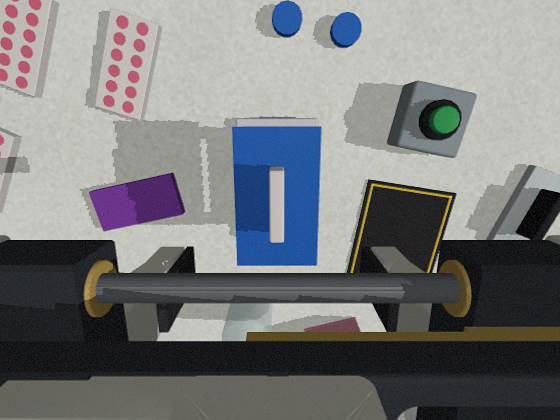

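The wrist view shows the cover at (277,195) with its rib at (277,205), between the jaws. The rectangle fit agrees with the top camera.

Request:
drive_tool --plan '[[[0.04,0,0],[0,0,0],1],[[0.08,-0.001,0],[0,0,0],1],[[0.12,-0.001,0],[0,0,0],1],[[0.15,-0.001,0],[0,0,0],1],[[0.162,-0.001,0],[0,0,0],1],[[0.162,-0.001,0],[0,0,0],1],[[0.162,-0.001,0],[0,0,0],0],[[0.162,-0.001,0],[0,0,0],0],[[0.162,-0.001,0],[0,0,0],0],[[0.162,-0.001,0],[0,0,0],0],[[0.162,-0.001,0],[0,0,0],0],[[0.162,-0.001,0],[0,0,0],0],[[0.162,-0.001,0],[0,0,0],0],[[0.162,-0.001,0],[0,0,0],0],[[0.162,-0.001,0],[0,0,0],0],[[0.162,-0.001,0],[0,0,0],0]]'

```text
clock: 4.9
tool_pos: [0.5493, 0.0834, 0.1375]
orientation: [-161.4, 90.0, -147.5]
force: [-0.6, 0.4, 0.2]
opening: 0.0268
```

```bash
python3 - <<'E'
from h import *
st()
z=.137
o=ctrl.get_obs()['tool_pos']
go(o+[0,0,.11],104); go([.6067-.0,.2855,o[2]+.11],95.2)
E
```

```text
t 4.9 tcp [0.5493 0.0834 0.1375] yawY 104.0 tilt [-0. -0. -1.] F [-0.61  0.39  0.21] open 0.0268 j [  29.   14.  -22.    0.  -55. -105.]
go [-0.11 -0.   -0.  ] [-0.05 -0.02  0.01] rows 2.6
go [-0.1101  0.1823  0.1044] [ 8.75 -0.02  0.01] rows 5.7
```

Request:
drive_tool --plan '[[[0,0,0],[0,0,0],0],[[0,0,0],[0,0,0],0],[[0,0,0],[0,0,0],0],[[0,0,0],[0,0,0],0],[[0,0,0],[0,0,0],0],[[-0.01,0,0],[0,0,0],0],[[-0.025,0,0],[0,0,0],0],[[-0.05,0,0],[0,0,0],0],[[-0.05,0,0],[0,0,0],0]]'

```text
clock: 5.65
tool_pos: [0.5516, 0.0838, 0.1925]
orientation: [-3.6, 89.7, 10.4]
force: [0.7, 0.4, -0.7]
opening: 0.0144
```

```bash
python3 - <<'E'
from h import *
st()
im=ctrl.snapshot("wrist");cv2.imwrite("pics/w2.png",im)
o=ctrl.get_obs()['tool_pos']
find("wrist","cover",.131+o[2]-.1375); find("wrist","mat",.003)
go([.6067,.2855,.2],95.2)
E
```

```text
t 5.65 tcp [0.5516 0.0838 0.1925] yawY 104.0 tilt [ 0.006  0.001 -1.   ] F [ 0.75  0.42 -0.66] open 0.0144 j [  29.   11.  -17.    0.  -61. -105.]
cover 0.67 [280. 190.] [0.5209 0.076 ] -76.0 (89, 79)
mat 0.89 [453. 230.] [0.5517 0.2788] -84.8 (131, 83)
go [-0.0122  0.1823  0.1046] [ 8.74 -0.   -0.02] rows 5.0
```

Request:
drive_tool --plan '[[[-0.012,0.04,0.022],[2,0,0],0],[[-0.012,0.075,0.043],[4,0,0],0],[[-0.012,0.11,0.063],[5.5,0,0],0],[[-0.012,0.145,0.083],[7,0,0],0],[[-0.012,0.17,0.096],[8,0,0],0],[[-0.012,0.182,0.103],[8.8,0,0],0],[[-0.012,0.182,0.103],[8.8,0,0],0],[[0.02,0.182,0.103],[8.8,0,0],0],[[0.055,0.182,0.103],[8.8,0,0],0],[[0.09,0.182,0.103],[8.8,0,0],0],[[0.12,0.182,0.103],[8.8,0,0],0],[[0.145,0.182,0.103],[8.8,0,0],0],[[0.153,0.182,0.103],[8.8,0,0],0],[[0.157,0.182,0.103],[8.8,0,0],0],[[0.157,0.182,0.103],[8.8,0,0],0]]'

```text
clock: 7.05
tool_pos: [0.6042, 0.2834, 0.0308]
orientation: [-146.3, 89.8, -141.1]
force: [0.1, 0.4, -2.4]
opening: 0.0138
```

```bash
python3 - <<'E'
from h import *
st()
E
```

```text
t 7.05 tcp [0.6042 0.2834 0.0308] yawY 95.1 tilt [-0.002 -0.002 -1.   ] F [ 0.06  0.41 -2.41] open 0.0138 j [  42.   30.  -13.   -0.  -48. -127.]
```

Request:
drive_tool --plan '[[[0.001,0,0],[0,0,0],0],[[0.002,0,0],[0,0,0],0],[[0.003,0,0],[0,0,0],0],[[0.003,0,0],[0,0,0],0]]'

```text
clock: 7.38
tool_pos: [0.6045, 0.2831, 0.03]
orientation: [-131.1, 89.9, -125.9]
force: [-4.0, -2.9, 12.7]
opening: 0.014
```

Resting on the mat; I'll release it and rise.

Request:
drive_tool --plan '[[[0,0,0],[0,0,0],0.5],[[0,0,0],[0,0,0],0.5],[[0,0,0],[0,0,0],0.5],[[0,0,0],[0,0,0],0.5],[[0,0,0],[0,0,0],0.5],[[0,0,0],[0,0,0],0.5],[[-0.03,0,0],[0,0,0],0.5],[[-0.07,0,0],[0,0,0],0.7],[[-0.11,0,0],[0,0,0],1],[[-0.15,0,0],[0,0,0],1],[[-0.19,0,0],[0,0,0],1],[[-0.23,0,0],[0,0,0],1],[[-0.27,0,0],[0,0,0],1],[[-0.27,0,0],[0,0,0],1]]'

```text
clock: 8.55
tool_pos: [0.6079, 0.2846, 0.3102]
orientation: [17.0, 89.3, 22.3]
force: [0.5, 0.4, 1.5]
opening: 0.0841
```

```bash
python3 - <<'E'
from h import *
st()
im=ctrl.snapshot("top");cv2.imwrite("pics/t2.png",cv2.resize(im[80:420,60:560],None,fx=1.6,fy=1.6,interpolation=cv2.INTER_CUBIC))
find("top","cover",.024); find("top","plate1",.016,6); find("top","weight",.014,3);find("top","stacker",.014)
im=ctrl.snapshot("wrist"); find("wrist","cover",.024); 
go([.50,.085,.32],104)
E
```

```text
t 8.55 tcp [0.6079 0.2846 0.3102] yawY 95.2 tilt [ 0.011  0.004 -1.   ] F [0.48 0.44 1.49] open 0.0841 j [  42.   18.    7.    0.  -79. -127.]
cover 0.63 [198. 213.] [0.5778 0.2768] -85.0 (93, 92)
plate1 0.88 [316. 195.] [ 0.6286 -0.0994] -63.9 (120, 63)
plate1 0.87 [389. 197.] [ 0.6297 -0.3112] -11.7 (123, 63)
plate1 0.78 [332. 253.] [ 0.4547 -0.138 ] -3.3 (120, 64)
plate1 0.77 [420. 254.] [ 0.4593 -0.4112] -20.4 (121, 62)
plate1 0.75 [373. 250.] [ 0.4561 -0.2689] -7.9 (122, 66)
weight 0.58 [141. 236.] [0.5054 0.4465] -6.2 (120, 66)
stacker 0.63 [272. 222.] [0.5503 0.0848] 14.2 (169, 110)
cover 0.86 [277. 181.] [0.6089 0.2826] 6.0 (149, 90)
go [-0.0205 -0.1882 -0.1219] [-8.83 -0.23  0.17] rows 5.4
```

View pics/t2.png

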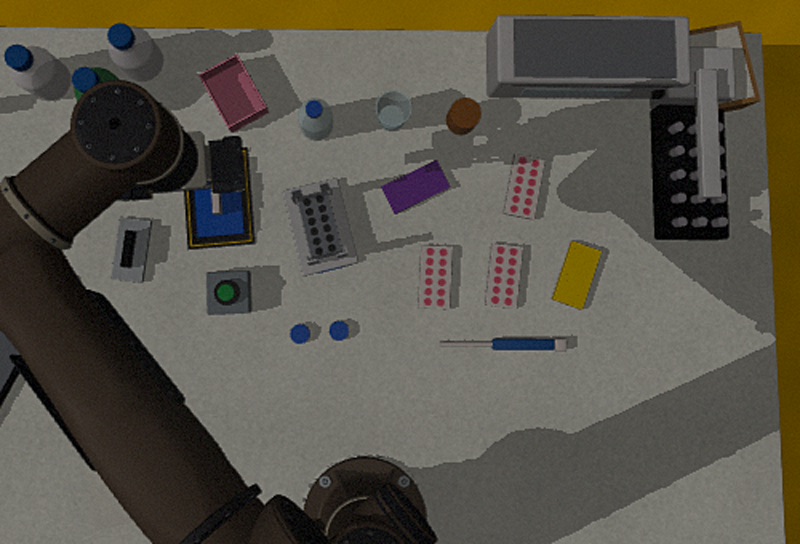

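Cover centred on the mat, about 3 mm off. The picture confirms exactly three white plates. Next I look down the open shaft.

Request:
drive_tool --plan '[[[0.005,-0.19,-0.07],[-8.8,0,0],1],[[0.005,-0.19,-0.07],[-8.8,0,0],1],[[0.005,-0.19,-0.07],[-8.8,0,0],1],[[0.005,-0.19,-0.07],[-8.8,0,0],1],[[0.005,-0.19,-0.07],[-8.8,0,0],1],[[0.005,-0.19,-0.07],[-8.8,0,0],1],[[0.005,-0.19,-0.07],[-8.8,0,0],1]]'

```text
clock: 9.48
tool_pos: [0.5511, 0.086, 0.2941]
orientation: [-149.9, 89.7, -136.0]
force: [0.3, 0.4, -0.5]
opening: 0.0877
```

```bash
python3 - <<'E'
from h import *
st()
im=ctrl.snapshot("wrist");cal=ctrl.get_calibration("wrist")
find("wrist","stacker",.125)
find("wrist","plate1",.04,3)
# overlay model: shaft outline at post tops, base outline, pile outline at z=.02,.038,.056
v=cv2.resize(im,None,fx=2,fy=2,interpolation=cv2.INTER_CUBIC)
a=np.radians(14.2);c,s=np.cos(a),np.sin(a)
def box(L,W,z,col):
    P=np.array([[x*c-y*s+.5495,x*s+y*c+.0842,z] for x,y in((L,W),(L,-W),(-L,-W),(-L,W))])
    cv2.polylines(v,[np.int32(proj(cal,P)*2)],True,col,1)
box(.064,.034,.125,(0,0,255));box(.085,.055,.014,(0,255,0))
for z,col in((.02,(255,0,0)),(.038,(255,0,255)),(.056,(0,255,255))): box(.06,.03,z,col)
cv2.imwrite("pics/w3.png",v[60:600,200:920])
E
```

```text
t 9.48 tcp [0.5511 0.086  0.2941] yawY 103.8 tilt [-0.004 -0.004 -1.   ] F [ 0.26  0.35 -0.47] open 0.0877 j [  29.    8.   -8.    0.  -75. -105.]
stacker 0.88 [254. 177.] [0.5464 0.0858] 14.7 (151, 84)
plate1 0.85 [24. 43.] [ 0.4628 -0.2421] -6.3 (112, 63)
plate1 0.83 [138. 204.] [ 0.6229 -0.0861] -63.2 (119, 60)
plate1 0.79 [127.  65.] [ 0.4592 -0.1199] -2.7 (114, 63)
```

View pics/w3.png

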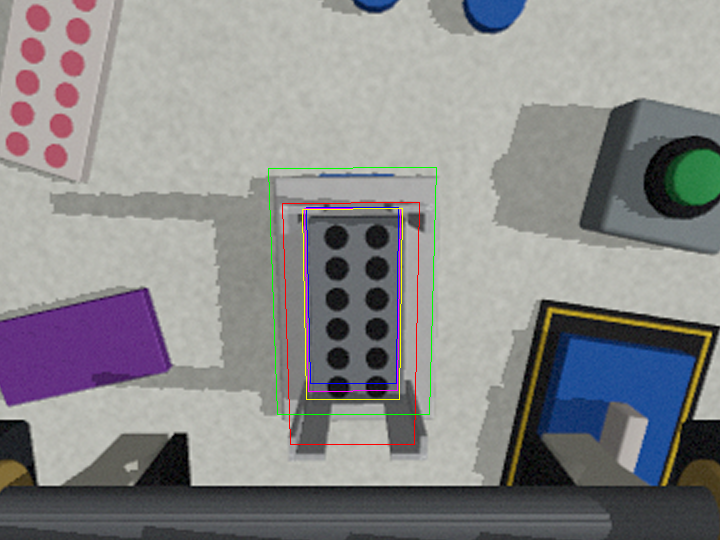

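```bash
python3 - <<'E'
from h import *
go([.456,-.137,.20],86.7)
E
```

```text
go [ 0.095  -0.1952 -0.1471] [17.28 -0.26  0.2 ] rows 6.3
```

Request:
drive_tool --plan '[[[0.0,-0.04,-0.03],[4,0,0],1],[[0.02,-0.08,-0.06],[8,0,0],1],[[0.05,-0.12,-0.09],[12,0,0],1],[[0.08,-0.155,-0.117],[17.3,-0.26,0.2],1],[[0.095,-0.195,-0.147],[17.3,-0.26,0.2],1],[[0.095,-0.195,-0.147],[17.3,-0.26,0.2],1],[[0.095,-0.195,-0.147],[17.3,-0.26,0.2],1],[[0.095,-0.195,-0.147],[17.3,-0.26,0.2],1]]'

```text
clock: 10.3
tool_pos: [0.4541, -0.1382, 0.1979]
orientation: [-175.6, 89.8, -179.1]
force: [-0.6, 0.8, -0.7]
opening: 0.0875
```

```bash
python3 - <<'E'
from h import *
st()
im=ctrl.snapshot("wrist");cv2.imwrite("pics/w4.png",im)
find("wrist","plate1",.016,3)
go([.456,-.137,.004],86.7)
E
```

```text
t 10.3 tcp [ 0.4541 -0.1382  0.1979] yawY 86.6 tilt [-0.004 -0.    -1.   ] F [-0.56  0.77 -0.73] open 0.0875 j [   7.    3.  -26.   -0.  -61. -100.]
plate1 0.98 [ 34. 200.] [ 0.4507 -0.4022] -20.5 (102, 69)
plate1 0.88 [161. 200.] [ 0.4606 -0.2674] -7.4 (122, 64)
plate1 0.82 [284. 192.] [ 0.4579 -0.1349] -4.0 (120, 62)
go [ 0.1957 -0.0004 -0.0003] [-0.04 -0.05  0.02] rows 4.7
```

View pics/w4.png

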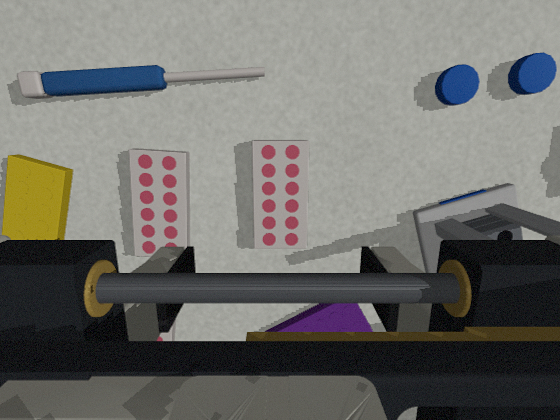

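Plate at (280,194), unobstructed between the jaws. Its neighbour at (158,203) is clear of the fingers.

Request:
drive_tool --plan '[[[0.04,0.002,0.002],[0.7,0,0],1],[[0.08,0.002,0.002],[0.7,0,0],1],[[0.12,0.002,0.002],[0.7,0,0],1],[[0.15,0.002,0.002],[0.7,0,0],1],[[0.18,0.002,0.002],[0.7,0,0],1],[[0.193,0.002,0.002],[0.7,0,0],1],[[0.196,0.002,0.002],[0.7,0,0],1],[[0.196,0.002,0.002],[0.7,0,0],0.5],[[0.196,0.002,0.002],[0.7,0,0],0.5],[[0.196,0.002,0.002],[0.7,0,0],0.5],[[0.196,0.002,0.002],[0.7,0,0],0.5],[[0.196,0.002,0.002],[0.7,0,0],0.5],[[0.196,0.002,0.002],[0.7,0,0],0.5],[[0.196,0.002,0.002],[0.7,0,0],0.5],[[0.196,0.002,0.002],[0.7,0,0],0.5]]'

```text
clock: 11.65
tool_pos: [0.4593, -0.1347, 0.0048]
orientation: [1.7, 89.9, -2.3]
force: [-1.1, 1.6, 7.9]
opening: 0.0595
```

```bash
python3 - <<'E'
from h import *
st()
im=ctrl.snapshot("wrist");cv2.imwrite("pics/w5.png",im)
find("wrist","plate1",.016,2)
st()
E
```

```text
t 11.65 tcp [ 0.4593 -0.1347  0.0048] yawY 86.0 tilt [ 0.001 -0.    -1.   ] F [-1.08  1.58  7.85] open 0.0595 j [   7.   18.  -39.    0.  -33. -101.]
plate1 0.8 [278. 218.] [ 0.4274 -0.1331] -4.0 (65, 61)
plate1 0.62 [ 37. 209.] [ 0.4218 -0.2466] -7.1 (46, 41)
t 11.75 tcp [ 0.4593 -0.1346  0.0048] yawY 86.0 tilt [ 0.001 -0.    -1.   ] F [-0.93  2.74  7.81] open 0.0598 j [   7.   18.  -39.    0.  -33. -101.]
```

View pics/w5.png

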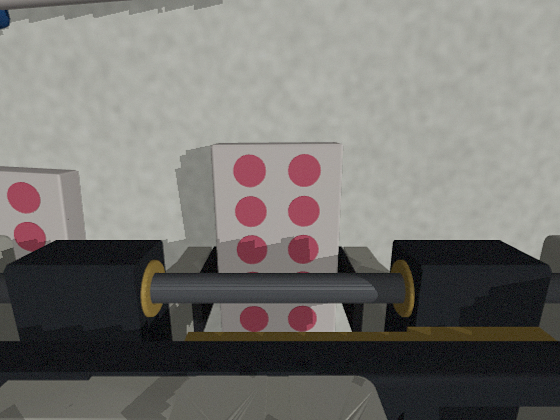

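```bash
python3 - <<'E'
from h import *
o=ctrl.get_obs()['tool_pos'];go(o+[0,0,.2],86)
go([.665,.114,.23],104)
E
```

```text
go [-0.2     0.      0.0002] [-0.02  0.07 -0.  ] rows 4.8
go [-0.225   0.2624  0.1881] [-1.802e+01  7.000e-02  1.000e-02] rows 9.4
```

Request:
drive_tool --plan '[[[-0.01,0,0],[0,0,0],0.5],[[-0.03,0,0],[0,0,0],0.5],[[-0.07,0,0],[0,0,0],0.5],[[-0.11,0,0],[0,0,0],0.5],[[-0.15,0,0],[0,0,0],0.5],[[-0.19,0.01,0.007],[0,0,0],0.5],[[-0.215,0.03,0.022],[-2,0,0],0.5],[[-0.225,0.06,0.043],[-4,0,0],0.5],[[-0.225,0.09,0.065],[-6,0,0],0.5],[[-0.225,0.12,0.087],[-8,0,0],0.5],[[-0.225,0.15,0.108],[-10,0,0],0.5],[[-0.225,0.18,0.13],[-12,0,0],0.5],[[-0.225,0.21,0.15],[-14,0,0],0.5],[[-0.225,0.235,0.168],[-16,0,0],0.5],[[-0.225,0.255,0.182],[-18,0,0],0.5],[[-0.225,0.262,0.188],[-18,0,0],0.5],[[-0.225,0.262,0.188],[-18,0,0],0.5],[[-0.225,0.262,0.188],[-18,0,0],0.5],[[-0.225,0.262,0.188],[-18,0,0],0.5],[[-0.225,0.262,0.188],[-18,0,0],0.5]]'

```text
clock: 13.42
tool_pos: [0.6643, 0.1126, 0.2306]
orientation: [-8.4, 89.9, 5.5]
force: [0.5, -0.1, -1.5]
opening: 0.0594
```

```bash
cat > shaft.py <<'E'
from h import *
import sys
def overlay(im,cal,cx,cy,yaw,name,crop):
    f=3;v=cv2.resize(im,None,fx=f,fy=f,interpolation=cv2.INTER_CUBIC)
    a=np.radians(yaw);c,s=np.cos(a),np.sin(a)
    def box(L,W,z,col):
        P=np.array([[x*c-y*s+cx,x*s+y*c+cy,z] for x,y in((L,W),(L,-W),(-L,-W),(-L,W))])
        cv2.polylines(v,[np.int32(proj(cal,P)*f)],True,col,1)
    box(.064,.034,.125,(0,0,255));box(.085,.055,.014,(0,255,0))
    x0,x1,y0,y1=crop
    cv2.imwrite(name,v[y0*f:y1*f,x0*f:x1*f])
E
python3 - <<'E'
from shaft import *
st()
im=ctrl.snapshot("wrist");cal=ctrl.get_calibration("wrist");cv2.imwrite("pics/raw6.png",im);np.save("cal6.npy",cal,allow_pickle=True)
st()
find("wrist","stacker",.014)
overlay(im,cal,.5495,.0842,14.2,"pics/w6.png",(170,400,20,220))
E
```

```text
t 13.42 tcp [0.6643 0.1126 0.2306] yawY 103.9 tilt [ 0.002  0.    -1.   ] F [ 0.53 -0.11 -1.5 ] open 0.0594 j [  26.   20.    1.    0.  -70. -102.]
t 13.47 tcp [0.6644 0.1126 0.2306] yawY 103.9 tilt [ 0.002  0.    -1.   ] F [ 0.37  0.19 -1.  ] open 0.0596 j [  26.   20.    1.    0.  -70. -102.]
stacker 0.57 [248.  59.] [0.5429 0.0839] 14.3 (143, 109)
```

View pics/w6.png

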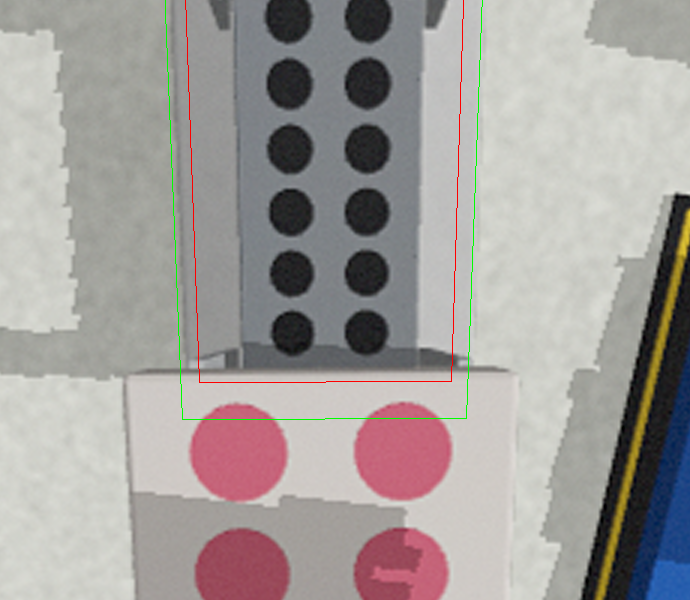

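```bash
cat > wells.py <<'E'
from h import *
from scipy.optimize import least_squares
def blobs(mask,amin=20,amax=4000):
    n,l,s,c=cv2.connectedComponentsWithStats(mask.astype(np.uint8))
    return np.array([c[i] for i in range(1,n) if amin<s[i,4]<amax and .5<s[i,2]/s[i,3]<2])
E
python3 - <<'E'
from wells import *
im=cv2.imread("pics/w4.png").astype(int);b,g,r=im[...,0],im[...,1],im[...,2]
m=(r-g>50);m[:,:250]=0;m[:,310:]=0;m[:130]=0;m[250:]=0
p=blobs(m);print(len(p),p.round(1).tolist())
im=cv2.imread("pics/raw6.png").astype(int);m=im.max(2)<60;m[:,:250]=0;m[:,302:]=0;m[140:]=0
q=blobs(m,100);print(len(q),q.round(1).tolist())
cal=np.load("cal6.npy",allow_pickle=True).item()
o=ctrl.get_obs();print(proj(cal,o["tool_pos"]+R0().apply([-.011,0,-.0645])),"vs",277.3)
E
```

```text
12 [[268.0, 151.5], [291.9, 151.6], [268.0, 170.0], [291.8, 170.0], [268.1, 188.0], [291.7, 188.0], [268.4, 205.4], [291.3, 205.4], [268.5, 222.3], [291.1, 222.5], [268.5, 238.9], [291.0, 238.6]]
12 [[265.6, 25.1], [292.1, 24.9], [265.9, 47.5], [291.9, 47.4], [266.2, 69.2], [291.8, 69.1], [266.4, 90.2], [291.7, 90.0], [266.7, 110.7], [291.7, 110.5], [267.1, 130.6], [291.6, 130.5]]
[[278.7932762  141.43877081]] vs 277.3
```

```bash
cat >> wells.py <<'E'
def model(x,y,yaw,z,sr=.019,sc=.026):
    a=np.radians(yaw);c,s=np.cos(a),np.sin(a)
    return np.array([[u*c-v*s+x,u*s+v*c+y,z] for u in (np.arange(6)-2.5)*sr for v in(-sc/2,sc/2)])
def fit(cal,q,x0,z=None,sr=.019,sc=.026):
    """fit x,y,yaw(,z) of a 12-well plate top to 12 pixels, matched by nearest after a first guess"""
    f=lambda p,qq:(proj(cal,model(p[0],p[1],p[2],p[3] if z is None else z,sr,sc))-qq).ravel()
    from scipy.optimize import linear_sum_assignment
    p=np.array(x0,float)
    for _ in range(4):
        P=proj(cal,model(p[0],p[1],p[2],p[3] if z is None else z,sr,sc));P=P-P.mean(0)+q.mean(0)
        i=linear_sum_assignment(np.linalg.norm(P[:,None]-q[None],axis=2))[1]
        p=least_squares(f,p,args=(q[i],),x_scale=[.01,.01,5,.01][:len(p)]).x
    return p,np.sqrt(np.mean(f(p,q[i])**2))
E
python3 - <<'E'
from wells import *
cal6=np.load("cal6.npy",allow_pickle=True).item();o=ctrl.get_obs()
# rigid camera in the tool frame
Rt=R0().as_matrix();Rct=cal6["R"]@Rt;tct=cal6["R"]@o["tool_pos"]+cal6["t"]
def calat(p,yaw):
    y=np.radians(yaw);Y=np.array([np.cos(y),np.sin(y),0]);X=np.array([0,0,-1.]);T=np.c_[X,Y,np.cross(X,Y)]
    R=Rct@T.T;return dict(cal6,R=R,t=tct-R@np.array(p))
im=cv2.imread("pics/w4.png").astype(int);m=(im[...,2]-im[...,1]>50);m[:,:250]=0;m[:,310:]=0;m[:130]=0;m[250:]=0;p4=blobs(m)
im=cv2.imread("pics/raw6.png").astype(int);m=im.max(2)<60;m[:,:250]=0;m[:,302:]=0;m[140:]=0;q6=blobs(m,100)
c4=calat([.4560,-.1368,.1995],86.6)
best=min((fit(c4,p4,[.456,-.137,-4],.016,sr,sc)[1],sr,sc) for sr in np.arange(.0180,.0201,.0002) for sc in np.arange(.025,.0281,.00025))
print(best);_,sr,sc=best
print("w4",fit(c4,p4,[.456,-.137,-4],.016,sr,sc))
print("w6",fit(cal6,q6,[.55,.084,14,.04],None,sr,sc))
for z in(.02,.03,.04,.056): print(z,fit(cal6,q6,[.55,.084,14],z,sr,sc))
E
```

```text
(np.float64(0.07217566484681712), np.float64(0.01939999999999999), np.float64(0.02525))
w4 (array([ 0.45903243, -0.13475089, -3.3382636 ]), np.float64(0.07217566484681712))
w6 (array([ 0.55241647,  0.08598435, 14.33155283,  0.04847936]), np.float64(0.07559813406865756))
0.02 (array([ 0.54853604,  0.0851675 , 14.32367265]), np.float64(2.0821078950137792))
0.03 (array([ 0.54989478,  0.08545336, 14.3262835 ]), np.float64(1.3896334041347398))
0.04 (array([ 0.55125754,  0.08574023, 14.32905896]), np.float64(0.6592104390695246))
0.056 (array([ 0.55344719,  0.08620159, 14.33388156]), np.float64(0.6132749461639986))
```

```bash
python3 - <<'E'
from wells import *
sr,sc=.0194,.02525
for cam in("top","scene"):
    im=ctrl.snapshot(cam);cal=ctrl.get_calibration(cam)
    P=proj(cal,model(.5524,.086,14.33,.048,sr,sc));print(cam,P.min(0).round(),P.max(0).round())
    im=im.astype(int);m=im.max(2)<(60);M=np.zeros_like(m);a=np.int32(P.min(0)-8);b=np.int32(P.max(0)+8);M[a[1]:b[1],a[0]:b[0]]=1
    q=blobs(m&M,3,60);print(len(q))
    if len(q)==12:
        print(fit(cal,q,[.55,.084,14,.04],None,sr,sc));print(fit(cal,q,[.55,.084,14],.048,sr,sc))
    cv2.imwrite(f"pics/raw_{cam}.png",im)
E
```

```text
top [251. 203.] [267. 236.]
6
scene [267. 200.] [298. 211.]
0[ WARN:0@0.536] global loadsave.cpp:1063 imwrite_ Unsupported depth image for selected encoder is fallbacked to CV_8U.
```

```bash
python3 - <<'E'
from wells import *
sr,sc=.0194,.02525
cal=ctrl.get_calibration("top");im=cv2.imread("pics/t2.png").astype(int)
P=(proj(cal,model(.5524,.086,14.33,.048,sr,sc))-[60,80]+.5)*1.6-.5
a=np.int32(P.min(0)-9);b=np.int32(P.max(0)+9);s=im.max(2)
for th in(50,60,70,80,90):
    M=np.zeros(s.shape,bool);M[a[1]:b[1],a[0]:b[0]]=1
    q=blobs((s<th)&M,8,120);print(th,len(q))
    if len(q)==12:
        q=(q+.5)/1.6-.5+[60,80];print(fit(cal,q,[.55,.084,14],.048,sr,sc),fit(cal,q,[.55,.084,14,.04],None,sr,sc))
o=ctrl.get_obs();print("plate centre in tool z about -.004; target:")
go([.5515,.0855,.16],104.3)
E
```

```text
50 10
60 7
70 0
80 0
90 0
plate centre in tool z about -.004; target:
go [ 0.0704  0.0006 -0.1166] [-0.36  0.11  0.01] rows 3.3
```

```bash
cat > held.py <<'E'
from wells import *
def held(cal,o,R,im,dz=.0112,hi=.0485):
    """front row of pink wells of the held plate -> plate centre in tool y,z"""
    im=im.astype(int);m=(im[...,2]-im[...,1]>50);m[:130]=0;m[215:]=0;m[:,:225]=0;m[:,330:]=0
    q=blobs(m,200,3000);q=q[np.argsort(q[:,1])][:2]
    w=R.inv().apply(world(cal,q,o["tool_pos"][2]+dz)-o["tool_pos"]);print(q.round(1).tolist(),w.round(4).tolist())
    w=w[np.argsort(w[:,1])];d=w[1]-w[0];t=np.degrees(np.arctan2(d[2],d[1]));c=w.mean(0);print("plate offset tool y,z:",round(c[1],4),round(c[2]+hi,4),"skew",round(t,1))
E
python3 - <<'E'
from held import *
cal=np.load("cal6.npy",allow_pickle=True).item();o=ctrl.get_obs()
held(cal,o,R0(),cv2.imread("pics/raw6.png"))
E
```

```text
[[303.8, 170.0], [249.1, 170.4]] [[-0.0113, 0.0114, -0.0519], [-0.0113, -0.0138, -0.0517]]
plate offset tool y,z: -0.0012 -0.0033 skew -0.4
```

```bash
python3 - <<'E'
from h import *
go([.5552,.087,.15],104.3);go([.5552,.087,.122],104.3)
E
```

```text
go [ 0.0804  0.0012 -0.1127] [-0.36  0.11  0.01] rows 3.3
go [ 0.1084  0.0012 -0.1128] [-0.36  0.11  0.01] rows 3.8
```

Request:
drive_tool --plan '[[[0,0.001,-0.03],[-0.3,0,0],0.5],[[0.01,0.001,-0.065],[-0.3,0,0],0.5],[[0.03,0.001,-0.095],[-0.3,0,0],0.5],[[0.05,0.001,-0.113],[-0.3,0,0],0.5],[[0.07,0.001,-0.113],[-0.3,0,0],0.5],[[0.08,0.001,-0.113],[-0.3,0,0],0.5],[[0.08,0.001,-0.113],[-0.3,0,0],0.5],[[0.09,0.001,-0.113],[-0.3,0,0],0.5],[[0.1,0.001,-0.113],[-0.3,0,0],0.5],[[0.104,0.001,-0.113],[-0.3,0,0],0.5],[[0.108,0.001,-0.113],[-0.3,0,0],0.5],[[0.108,0.001,-0.113],[-0.3,0,0],0.5]]'

```text
clock: 14.62
tool_pos: [0.5548, 0.0866, 0.1214]
orientation: [-46.3, 90.0, -32.1]
force: [-0.1, 0.3, -1.1]
opening: 0.0594
```

```bash
python3 - <<'E'
from held import *
st();im=ctrl.snapshot("wrist");cv2.imwrite("pics/w7.png",im);o=ctrl.get_obs();held(ctrl.get_calibration("wrist"),o,R0(),im);go([.5552,.087,.065],104.3)
E
```

```text
t 14.62 tcp [0.5548 0.0866 0.1214] yawY 104.2 tilt [ 0.001 -0.    -1.   ] F [-0.1   0.26 -1.09] open 0.0594 j [  29.   15.  -22.    0.  -53. -105.]
[[303.9, 170.0], [249.1, 170.3]] [[-0.0113, 0.0117, -0.0516], [-0.0112, -0.0135, -0.0514]]
plate offset tool y,z: -0.0009 -0.003 skew -0.4
go [0.057  0.0003 0.0002] [-0.06  0.06  0.03] rows 1.4
```

View pics/w7.png

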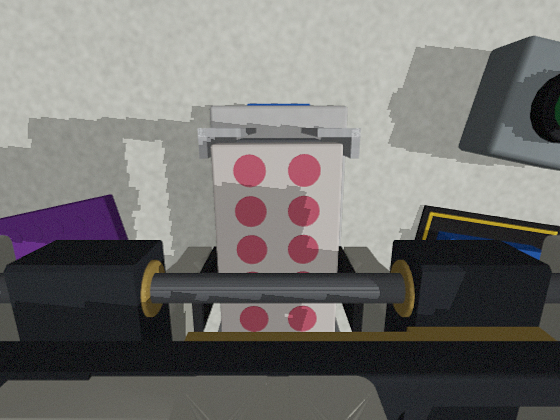

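The plate is inside the shaft. The posts span columns 197–360 and the plate 213–342, so it is centred to under 1 mm with no contact force. Now descending and feeling for the pile.

Request:
drive_tool --plan '[[[0.01,0,0],[0,0,0],0.5],[[0.02,0,0],[0,0,0],0.5],[[0.03,0,0],[0,0,0],0.5],[[0.04,0,0],[0,0,0],0.5],[[0.05,0,0],[0,0,0],0.5],[[0.056,0,0],[0,0,0],0.5],[[0.06,0,0],[0,0,0],0.5],[[0.06,0,0],[0,0,0],0.5]]'

```text
clock: 15.33
tool_pos: [0.5546, 0.0864, 0.0608]
orientation: [-126.6, 89.9, -112.3]
force: [-1.0, 0.3, -1.1]
opening: 0.0601
```

Request:
drive_tool --plan '[[[0.001,0,0],[0,0,0],0.5],[[0.002,0,0],[0,0,0],0.5],[[0.003,0,0],[0,0,0],0.5],[[0.003,0,0],[0,0,0],0.5]]'

```text
clock: 15.67
tool_pos: [0.5547, 0.0865, 0.058]
orientation: [-104.4, 90.0, -90.2]
force: [0.5, -1.1, -0.4]
opening: 0.0599
```

Request:
drive_tool --plan '[[[0.001,0,0],[0,0,0],0.5],[[0.002,0,0],[0,0,0],0.5],[[0.003,0,0],[0,0,0],0.5],[[0.003,0,0],[0,0,0],0.5]]'

```text
clock: 16.0
tool_pos: [0.5548, 0.0865, 0.0553]
orientation: [-81.3, 90.0, -67.1]
force: [-0.7, 0.4, 3.3]
opening: 0.0596
```

Request:
drive_tool --plan '[[[0.001,0,0],[0,0,0],0.5],[[0.002,0,0],[0,0,0],0.5],[[0.002,0,0],[0,0,0],0.5]]'

```text
clock: 16.25
tool_pos: [0.5548, 0.0865, 0.0553]
orientation: [-50.6, 89.9, -36.3]
force: [-8.5, -0.7, 19.2]
opening: 0.0595
```

Contact at TCP z 0.0555, so the pile top is about 0.050. Releasing and rising.

Request:
drive_tool --plan '[[[0,0,0],[0,0,0],1],[[0,0,0],[0,0,0],1],[[0,0,0],[0,0,0],1],[[0,0,0],[0,0,0],1],[[0,0,0],[0,0,0],1],[[-0.02,0,0],[0,0,0],1],[[-0.05,0,0],[0,0,0],1],[[-0.09,0,0],[0,0,0],1],[[-0.13,0,0],[0,0,0],1],[[-0.17,0,0],[0,0,0],1],[[-0.2,0,0],[0,0,0],1],[[-0.2,0,0],[0,0,0],1],[[-0.2,0,0],[0,0,0],1],[[-0.2,0,0],[0,0,0],1]]'

```text
clock: 17.42
tool_pos: [0.5542, 0.0866, 0.2546]
orientation: [-81.8, 90.0, -67.6]
force: [-1.0, 0.5, -1.7]
opening: 0.0874
```

```bash
cat > pk.py <<'E'
from wells import *
def pk(x0,z,sz=.016,show=None):
    """wrist: pink-well fit of the plate near x0=(x,y,yaw), top at z"""
    im=ctrl.snapshot("wrist");cal=ctrl.get_calibration("wrist")
    if show: cv2.imwrite(show,im)
    P=proj(cal,model(*x0,z));im=im.astype(int);m=(im[...,2]-im[...,1]>45)
    M=np.zeros_like(m);a=np.maximum(np.int32(P.min(0)-22),0);b=np.int32(P.max(0)+22);M[a[1]:b[1],a[0]:b[0]]=1
    q=blobs(m&M,25,3000)
    print(len(q),"wells")
    if len(q)==12: print(fit(cal,q,list(x0),z,.0194,.02525),"free z",fit(cal,q,list(x0)+[z],None,.0194,.02525)[0].round(4))
    else: print(q.round().tolist(),P.round()[[0,-1]].tolist())
E
python3 - <<'E'
from pk import *
st();pk((.5524,.086,14.3),.066)
go([.459,-.267,.2],82.4)
E
```

```text
t 17.42 tcp [0.5542 0.0866 0.2546] yawY 104.3 tilt [ 0.    -0.001 -1.   ] F [-1.02  0.48 -1.74] open 0.0874 j [  29.    9.  -11.    0.  -70. -105.]
12 wells
(array([ 0.55144324,  0.08499541, 14.72565343]), np.float64(0.1795648817401661)) free z [ 0.5519  0.0851 14.7258  0.0634]
go [ 0.0545 -0.3192 -0.1791] [21.86 -0.06  0.07] rows 8.9
```

Request:
drive_tool --plan '[[[0.0,-0.035,-0.02],[2,0,0],1],[[0.0,-0.07,-0.04],[5,0,0],1],[[0.0,-0.105,-0.06],[8,0,0],1],[[0.0,-0.14,-0.08],[11,0,0],1],[[0.01,-0.175,-0.1],[14,0,0],1],[[0.02,-0.21,-0.118],[17,0,0],1],[[0.035,-0.245,-0.138],[19,0,0],1],[[0.05,-0.28,-0.157],[21,0,0],1],[[0.055,-0.305,-0.171],[21.8,0,0],1],[[0.055,-0.319,-0.179],[21.8,0,0],1],[[0.055,-0.319,-0.179],[21.8,0,0],1],[[0.055,-0.319,-0.179],[21.8,0,0],1],[[0.055,-0.319,-0.179],[21.8,0,0],1]]'

```text
clock: 18.55
tool_pos: [0.4586, -0.2665, 0.1986]
orientation: [-155.9, 89.8, -163.4]
force: [0.6, 0.6, 0.8]
opening: 0.0877
```

```bash
python3 - <<'E'
from pk import *
st();pk((.459,-.267,-7.5),.016,show="pics/w8.png")
go([.459,-.267,.004],82.5)
E
```

```text
t 18.55 tcp [ 0.4586 -0.2665  0.1986] yawY 82.4 tilt [-0.003 -0.001 -1.   ] F [0.62 0.62 0.78] open 0.0877 j [ -9.   8. -20.   0. -62. -89.]
12 wells
(array([ 0.45943214, -0.26890252, -6.91123153]), np.float64(0.14152273605394194)) free z [ 0.4598 -0.269  -6.9108  0.0141]
go [ 0.195  -0.0005  0.0004] [-0.01 -0.1   0.07] rows 4.7
```

Request:
drive_tool --plan '[[[0.04,-0.002,0.0],[-0.6,0,0],1],[[0.08,-0.002,0.0],[-0.6,0,0],1],[[0.12,-0.002,0.0],[-0.6,0,0],1],[[0.15,-0.002,0.0],[-0.6,0,0],1],[[0.18,-0.002,0.0],[-0.6,0,0],1],[[0.192,-0.002,0.0],[-0.6,0,0],1],[[0.195,-0.002,0.0],[-0.6,0,0],1],[[0.195,-0.002,0.0],[-0.6,0,0],0.5],[[0.195,-0.002,0.0],[-0.6,0,0],0.5],[[0.195,-0.002,0.0],[-0.6,0,0],0.5],[[0.195,-0.002,0.0],[-0.6,0,0],0.5],[[0.195,-0.002,0.0],[-0.6,0,0],0.5],[[0.195,-0.002,0.0],[-0.6,0,0],0.5],[[0.195,-0.002,0.0],[-0.6,0,0],0.5],[[0.195,-0.002,0.0],[-0.6,0,0],0.5]]'

```text
clock: 19.85
tool_pos: [0.4591, -0.2685, 0.0051]
orientation: [-82.2, 89.9, -89.1]
force: [-0.0, 3.1, 8.4]
opening: 0.0598
```

```bash
python3 - <<'E'
from held import *
st();im=ctrl.snapshot("wrist");o=ctrl.get_obs();held(ctrl.get_calibration("wrist"),o,R0(),im,dz=.016-o["tool_pos"][2]);go([.5552,.087,.175],104.3)
E
```

```text
t 19.85 tcp [ 0.4591 -0.2685  0.0051] yawY 83.1 tilt [ 0.    -0.001 -1.   ] F [-0.02  3.06  8.43] open 0.0598 j [ -9.  22. -32.   0. -36. -88.]
[[250.4, 175.8], [304.9, 176.1]] [[-0.0109, -0.0133, -0.0485], [-0.011, 0.0119, -0.0484]]
plate offset tool y,z: -0.0007 0.0001 skew 0.2
go [-0.1704  0.3642  0.0527] [-2.12e+01 -1.00e-02  8.00e-02] rows 9.7
```

```bash
python3 - <<'E'
from h import *
go([.552,.086,.175],104.3)
E
```

```text
go [-0.1704  0.3628  0.0497] [-2.12e+01 -1.00e-02  8.00e-02] rows 9.7
```

Request:
drive_tool --plan '[[[-0.01,0,0],[0,0,0],0.5],[[-0.03,0,0],[0,0,0],0.5],[[-0.07,0,0],[0,0,0],0.5],[[-0.11,0,0],[0,0,0],0.5],[[-0.15,0.01,0],[0,0,0],0.5],[[-0.17,0.04,0.005],[-2,0,0],0.5],[[-0.17,0.075,0.01],[-4,0,0],0.5],[[-0.17,0.11,0.015],[-6,0,0],0.5],[[-0.17,0.145,0.02],[-8,0,0],0.5],[[-0.17,0.18,0.025],[-10,0,0],0.5],[[-0.17,0.215,0.03],[-12,0,0],0.5],[[-0.17,0.25,0.035],[-15,0,0],0.5],[[-0.17,0.285,0.04],[-18,0,0],0.5],[[-0.17,0.32,0.045],[-20,0,0],0.5],[[-0.17,0.345,0.048],[-21.2,0,0],0.5],[[-0.17,0.363,0.05],[-21.2,0,0],0.5],[[-0.17,0.363,0.05],[-21.2,0,0],0.5],[[-0.17,0.363,0.05],[-21.2,0,0],0.5],[[-0.17,0.363,0.05],[-21.2,0,0],0.5]]'

```text
clock: 21.48
tool_pos: [0.5519, 0.0857, 0.175]
orientation: [-112.9, 89.9, -98.6]
force: [0.0, -0.5, -0.4]
opening: 0.0595
```

```bash
python3 - <<'E'
from held import *
st();im=ctrl.snapshot("wrist");o=ctrl.get_obs();held(ctrl.get_calibration("wrist"),o,R0(),im,dz=.011);go([.552,.086,.122],104.3)
E
```

```text
t 21.48 tcp [0.5519 0.0857 0.175 ] yawY 104.3 tilt [-0.    -0.001 -1.   ] F [ 0.04 -0.51 -0.37] open 0.0595 j [  29.   12.  -18.    0.  -60. -105.]
[[250.3, 175.7], [304.7, 175.9]] [[-0.011, -0.0131, -0.0488], [-0.011, 0.0121, -0.0487]]
plate offset tool y,z: -0.0005 -0.0003 skew 0.1
go [0.0529 0.0007 0.0003] [-0.04 -0.02  0.07] rows 1.3
```

Request:
drive_tool --plan '[[[0.02,0,0],[0,0,0],0.5],[[0.04,0,0],[0,0,0],0.5],[[0.048,0,0],[0,0,0],0.5],[[0.053,0,0],[0,0,0],0.5],[[0.055,0,0],[0,0,0],0.5]]'

```text
clock: 21.95
tool_pos: [0.5517, 0.0845, 0.1196]
orientation: [-128.3, 89.9, -114.1]
force: [0.1, -0.3, -0.9]
opening: 0.0596
```

Request:
drive_tool --plan '[[[0.01,0,0],[0,0,0],0.5],[[0.02,0,0],[0,0,0],0.5],[[0.03,0,0],[0,0,0],0.5],[[0.038,0,0],[0,0,0],0.5],[[0.043,0,0],[0,0,0],0.5],[[0.045,0,0],[0,0,0],0.5],[[0.045,0,0],[0,0,0],0.5]]'

```text
clock: 22.53
tool_pos: [0.5515, 0.0843, 0.074]
orientation: [-140.7, 89.8, -126.5]
force: [-0.1, -0.5, -1.5]
opening: 0.0598
```

Request:
drive_tool --plan '[[[0.001,0,0],[0,0,0],0.5],[[0.002,0,0],[0,0,0],0.5],[[0.003,0,0],[0,0,0],0.5],[[0.003,0,0],[0,0,0],0.5]]'

```text
clock: 22.87
tool_pos: [0.5517, 0.0845, 0.0716]
orientation: [-130.2, 89.9, -116.0]
force: [-1.3, 0.5, 2.7]
opening: 0.0598
```

Request:
drive_tool --plan '[[[0.001,0,0],[0,0,0],0.5],[[0.002,0,0],[0,0,0],0.5],[[0.002,0,0],[0,0,0],0.5]]'

```text
clock: 23.12
tool_pos: [0.5518, 0.0845, 0.0715]
orientation: [-109.5, 89.9, -95.2]
force: [-8.0, -0.4, 17.3]
opening: 0.0593
```

Request:
drive_tool --plan '[[[0,0,0],[0,0,0],1],[[0,0,0],[0,0,0],1],[[0,0,0],[0,0,0],1],[[0,0,0],[0,0,0],1],[[0,0,0],[0,0,0],1],[[-0.02,0,0],[0,0,0],1],[[-0.05,0,0],[0,0,0],1],[[-0.09,0,0],[0,0,0],1],[[-0.13,0,0],[0,0,0],1],[[-0.17,0,0],[0,0,0],1],[[-0.19,0,0],[0,0,0],1],[[-0.19,0,0],[0,0,0],1],[[-0.19,0,0],[0,0,0],1],[[-0.19,0,0],[0,0,0],1]]'

```text
clock: 24.28
tool_pos: [0.5513, 0.0848, 0.2606]
orientation: [-136.9, 89.9, -122.6]
force: [-0.2, 0.0, -0.2]
opening: 0.0882
```

```bash
python3 - <<'E'
from pk import *
st();pk((.5524,.086,14.3),.082)
ctrl.snapshot("top");find("top","plate1",.016,6)
go([.631,-.31,.2],78.5)
E
```

```text
t 24.28 tcp [0.5513 0.0848 0.2606] yawY 104.3 tilt [-0.001 -0.002 -1.   ] F [-0.25  0.03 -0.15] open 0.0882 j [  29.    8.  -11.    0.  -71. -105.]
12 wells
(array([ 0.55118868,  0.08371122, 14.18172042]), np.float64(0.17946735742879505)) free z [ 0.5517  0.0838 14.1818  0.0794]
plate1 0.82 [391. 196.] [ 0.6304 -0.3125] -12.8 (123, 64)
plate1 0.75 [421. 254.] [ 0.4597 -0.4103] -18.3 (122, 64)
plate1 0.69 [319. 198.] [ 0.6288 -0.1001] -63.2 (119, 63)
plate1 0.64 [262. 233.] [0.5176 0.0751] -75.5 (62, 48)
go [ 0.0611 -0.402  -0.0197] [25.76 -0.15  0.18] rows 9.8
```

Request:
drive_tool --plan '[[[0.0,-0.04,-0.002],[2,0,0],1],[[0.0,-0.08,-0.004],[5,0,0],1],[[0.0,-0.12,-0.006],[8,0,0],1],[[0.0,-0.16,-0.008],[11,0,0],1],[[0.01,-0.2,-0.01],[14,0,0],1],[[0.02,-0.24,-0.012],[17,0,0],1],[[0.035,-0.28,-0.014],[20,0,0],1],[[0.05,-0.32,-0.016],[23,0,0],1],[[0.06,-0.36,-0.018],[25.6,0,0],1],[[0.061,-0.39,-0.02],[25.6,0,0],1],[[0.061,-0.402,-0.02],[25.6,0,0],1],[[0.061,-0.402,-0.02],[25.6,0,0],1],[[0.061,-0.402,-0.02],[25.6,0,0],1],[[0.061,-0.402,-0.02],[25.6,0,0],1]]'

```text
clock: 25.6
tool_pos: [0.6305, -0.3094, 0.1996]
orientation: [-129.4, 89.8, -140.7]
force: [0.6, 0.3, 0.4]
opening: 0.0876
```

```bash
python3 - <<'E'
from pk import *
st();pk((.631,-.31,-12),.016)
go([.631,-.31,.0045],78.5)
E
```

```text
t 25.6 tcp [ 0.6305 -0.3094  0.1996] yawY 78.7 tilt [-0.003 -0.003 -1.   ] F [0.56 0.29 0.37] open 0.0876 j [-10.  24.   2.   0. -68. -91.]
12 wells
(array([  0.63359707,  -0.31114726, -11.22076037]), np.float64(0.1285026856722471)) free z [  0.634   -0.3112 -11.2206   0.0142]
go [ 0.1955 -0.0002  0.0009] [ 0.22 -0.12  0.2 ] rows 4.7
```

Request:
drive_tool --plan '[[[0.04,-0.001,0.002],[0,0,0.2],1],[[0.08,-0.001,0.002],[0,0,0.2],1],[[0.12,-0.001,0.002],[0,0,0.2],1],[[0.15,-0.001,0.002],[0,0,0.2],1],[[0.18,-0.001,0.002],[0,0,0.2],1],[[0.192,-0.001,0.002],[0,0,0.2],1],[[0.195,-0.001,0.002],[0,0,0.2],1],[[0.195,-0.001,0.002],[0,0,0.2],0.5],[[0.195,-0.001,0.002],[0,0,0.2],0.5],[[0.195,-0.001,0.002],[0,0,0.2],0.5],[[0.195,-0.001,0.002],[0,0,0.2],0.5],[[0.195,-0.001,0.002],[0,0,0.2],0.5],[[0.195,-0.001,0.002],[0,0,0.2],0.5],[[0.195,-0.001,0.002],[0,0,0.2],0.5],[[0.195,-0.001,0.002],[0,0,0.2],0.5]]'

```text
clock: 26.9
tool_pos: [0.6328, -0.3112, 0.0067]
orientation: [-72.9, 90.0, -84.2]
force: [-0.8, 1.2, 7.2]
opening: 0.0594
```

```bash
python3 - <<'E'
from held import *
st();im=ctrl.snapshot("wrist");o=ctrl.get_obs();held(ctrl.get_calibration("wrist"),o,R0(),im,dz=.016-o["tool_pos"][2]);go([.552,.086,.185],104.3)
E
```

```text
t 26.9 tcp [ 0.6328 -0.3112  0.0067] yawY 78.7 tilt [ 0. -0. -1.] F [-0.82  1.2   7.25] open 0.0594 j [-10.  34.  -8.   0. -48. -91.]
[[304.3, 176.4], [250.4, 176.6]] [[-0.0094, 0.0118, -0.0479], [-0.0094, -0.0135, -0.0478]]
plate offset tool y,z: -0.0009 0.0006 skew -0.2
go [-0.1784  0.3737 -0.1568] [-2.557e+01 -0.000e+00  1.000e-02] rows 10.6
```

Request:
drive_tool --plan '[[[-0.01,0,0],[0,0,0],0.5],[[-0.03,0,0],[0,0,0],0.5],[[-0.07,0,0],[0,0,0],0.5],[[-0.11,0,0],[0,0,0],0.5],[[-0.15,0.01,-0.003],[0,0,0],0.5],[[-0.178,0.035,-0.014],[-2,0,0],0.5],[[-0.178,0.07,-0.028],[-4,0,0],0.5],[[-0.178,0.105,-0.042],[-7,0,0],0.5],[[-0.178,0.14,-0.057],[-10,0,0],0.5],[[-0.178,0.175,-0.072],[-13,0,0],0.5],[[-0.178,0.21,-0.087],[-16,0,0],0.5],[[-0.178,0.245,-0.102],[-19,0,0],0.5],[[-0.178,0.28,-0.117],[-21,0,0],0.5],[[-0.178,0.315,-0.132],[-23,0,0],0.5],[[-0.178,0.345,-0.145],[-25,0,0],0.5],[[-0.178,0.365,-0.154],[-25.6,0,0],0.5],[[-0.178,0.374,-0.157],[-25.6,0,0],0.5],[[-0.178,0.374,-0.157],[-25.6,0,0],0.5],[[-0.178,0.374,-0.157],[-25.6,0,0],0.5],[[-0.178,0.374,-0.157],[-25.6,0,0],0.5]]'

```text
clock: 28.62
tool_pos: [0.5519, 0.0855, 0.1848]
orientation: [-121.3, 90.0, -107.1]
force: [-0.3, -0.5, -0.7]
opening: 0.0596
```

```bash
python3 - <<'E'
from held import *
st();im=ctrl.snapshot("wrist");o=ctrl.get_obs();held(ctrl.get_calibration("wrist"),o,R0(),im,dz=.0094);go([.552,.086,.122],104.3)
E
```

```text
t 28.62 tcp [0.5519 0.0855 0.1848] yawY 104.3 tilt [-0. -0. -1.] F [-0.27 -0.48 -0.74] open 0.0596 j [  29.   11.  -18.    0.  -61. -105.]
[[304.3, 176.5], [250.4, 176.5]] [[-0.0094, 0.012, -0.0483], [-0.0094, -0.0132, -0.0482]]
plate offset tool y,z: -0.0006 0.0002 skew -0.1
go [0.0627 0.0007 0.0002] [-0.04 -0.01  0.01] rows 1.5
```

Request:
drive_tool --plan '[[[0.03,0.001,0],[0,0,0],0.5],[[0.05,0.001,0],[0,0,0],0.5],[[0.057,0.001,0],[0,0,0],0.5],[[0.062,0.001,0],[0,0,0],0.5],[[0.064,0.001,0],[0,0,0],0.5]]'

```text
clock: 29.08
tool_pos: [0.552, 0.0855, 0.1205]
orientation: [-139.5, 89.9, -125.3]
force: [0.6, -0.0, -0.2]
opening: 0.0598
```

Request:
drive_tool --plan '[[[0.01,0,0],[0,0,0],0.5],[[0.018,0,0],[0,0,0],0.5],[[0.024,0,0],[0,0,0],0.5],[[0.028,0,0],[0,0,0],0.5],[[0.029,0,0],[0,0,0],0.5],[[0.029,0,0],[0,0,0],0.5]]'

```text
clock: 29.58
tool_pos: [0.5519, 0.0855, 0.0912]
orientation: [-146.8, 89.9, -132.6]
force: [0.2, -1.1, -0.9]
opening: 0.06
```

Request:
drive_tool --plan '[[[0.001,0,0],[0,0,0],0.5],[[0.002,0,0],[0,0,0],0.5],[[0.003,0,0],[0,0,0],0.5],[[0.003,0,0],[0,0,0],0.5]]'

```text
clock: 29.92
tool_pos: [0.5521, 0.0857, 0.0891]
orientation: [-114.9, 89.9, -100.7]
force: [-2.0, -0.2, 5.1]
opening: 0.0598
```

Request:
drive_tool --plan '[[[0.001,0,0],[0,0,0],0.5],[[0.0015,0,0],[0,0,0],0.5],[[0.0015,0,0],[0,0,0],0.5]]'

```text
clock: 30.17
tool_pos: [0.5521, 0.0857, 0.0891]
orientation: [-71.1, 89.9, -56.8]
force: [-4.6, -1.1, 11.0]
opening: 0.0597
```

Request:
drive_tool --plan '[[[0,0,0],[0,0,0],1],[[0,0,0],[0,0,0],1],[[0,0,0],[0,0,0],1],[[0,0,0],[0,0,0],1],[[0,0,0],[0,0,0],1],[[-0.02,0,0],[0,0,0],1],[[-0.05,0,0],[0,0,0],1],[[-0.09,0,0],[0,0,0],1],[[-0.13,0,0],[0,0,0],1],[[-0.17,0,0],[0,0,0],1],[[-0.19,0,0],[0,0,0],1],[[-0.19,0,0],[0,0,0],1],[[-0.19,0,0],[0,0,0],1],[[-0.19,0,0],[0,0,0],1]]'

```text
clock: 31.33
tool_pos: [0.5515, 0.0857, 0.2783]
orientation: [-140.1, 89.9, -125.8]
force: [0.3, 0.6, -0.9]
opening: 0.0877
```

```bash
python3 - <<'E'
from pk import *
st();pk((.5524,.086,14.3),.098,show="pics/w9.png")
im=ctrl.snapshot("top");cv2.imwrite("pics/t3.png",cv2.resize(im[80:420,60:560],None,fx=1.6,fy=1.6,interpolation=cv2.INTER_CUBIC))
find("top","weight",.014,2)
go([.505,.446,.2],83.6)
E
```

```text
t 31.33 tcp [0.5515 0.0857 0.2783] yawY 104.2 tilt [-0.001 -0.001 -1.   ] F [ 0.27  0.61 -0.92] open 0.0877 j [  29.    8.  -10.    0.  -73. -105.]
12 wells
(array([ 0.55664575,  0.08673734, 14.29806304]), np.float64(0.13367308497601424)) free z [ 0.557   0.0868 14.298   0.0962]
weight 0.67 [261. 237.] [0.4954 0.0711] -78.5 (57, 10)
weight 0.61 [140. 218.] [0.5563 0.4506] -67.6 (50, 27)
go [0.0771 0.3609 0.0438] [20.65 -0.1   0.1 ] rows 8.9
```

View pics/t3.png

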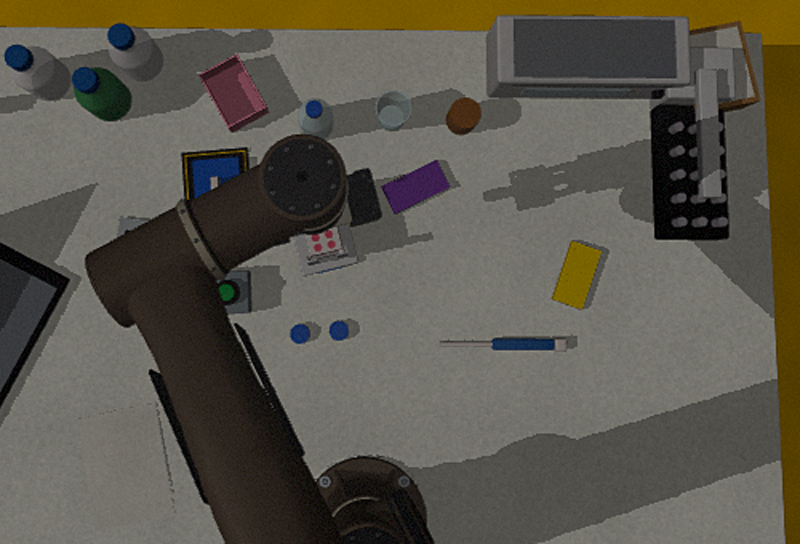

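```bash
python3 - <<'E'
from h import *
cal=ctrl.get_calibration("top")
for z in(0,.1,.2): print(z,world(cal,[[103,257],[12,212]],z).round(3).tolist())
st()
go([.505,.446,.22],83.6)
E
```

```text
0 [[0.44, 0.567, 0.0], [0.578, 0.852, 0.0]]
0.1 [[0.439, 0.535, 0.1], [0.569, 0.802, 0.1]]
0.2 [[0.438, 0.502, 0.2], [0.559, 0.752, 0.2]]
t 31.48 tcp [0.5515 0.0856 0.2777] yawY 104.2 tilt [-0.002 -0.002 -1.   ] F [ 0.72 -0.3   0.72] open 0.0876 j [  29.    8.  -10.    0.  -73. -105.]
go [0.0571 0.3608 0.0437] [20.65 -0.1   0.1 ] rows 8.8
```

Request:
drive_tool --plan '[[[0.0,0.035,0.004],[2,0,0],1],[[0.0,0.07,0.008],[5,0,0],1],[[0.0,0.11,0.013],[8,0,0],1],[[0.0,0.15,0.018],[11,0,0],1],[[0.0,0.19,0.023],[14,0,0],1],[[0.0,0.23,0.028],[16,0,0],1],[[0.0,0.27,0.033],[18,0,0],1],[[0.0,0.305,0.037],[20,0,0],1],[[0.0,0.335,0.041],[20.6,0,0],1],[[0.0,0.36,0.044],[20.6,0,0],1],[[0.0,0.36,0.044],[20.6,0,0],1],[[0.0,0.36,0.044],[20.6,0,0],1],[[0.0,0.36,0.044],[20.6,0,0],1]]'

```text
clock: 32.57
tool_pos: [0.5053, 0.4451, 0.2758]
orientation: [-122.5, 89.7, -128.8]
force: [0.1, -0.6, 1.0]
opening: 0.088
```

```bash
python3 - <<'E'
from h import *
st();im=ctrl.snapshot("wrist");cv2.imwrite("pics/w10.png",im);find("wrist","weight",.014,2)
cal=ctrl.get_calibration("wrist")
c=cal;go([.505,.446,.02],83.6)
m=ctrl.cut_out("wrist","weight")
np.save("calw10.npy",cal,allow_pickle=True)
E
```

```text
t 32.57 tcp [0.5053 0.4451 0.2758] yawY 83.7 tilt [-0.003 -0.004 -1.   ] F [ 0.06 -0.62  0.98] open 0.088 j [  58.   19.    5.   -0.  -76. -154.]
weight 0.62 [283. 182.] [0.5073 0.449 ] -6.3 (119, 60)
weight 0.58 [192. 219.] [0.5713 0.2867] -85.0 (129, 121)
go [ 0.2568  0.0022 -0.0004] [ 0.01 -0.1   0.15] rows 6.2
```

View pics/w10.png

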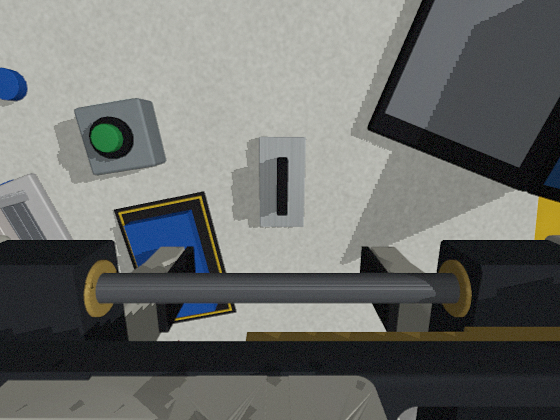

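```bash
python3 - <<'E'
from h import *
a=np.load("calw10.npy",allow_pickle=True).item();b=ctrl.get_calibration("top")
for z in(0,.05,.1,.15,.2): print(z,world(a,[370,128],z).round(3).tolist(),world(b,[103,257],z).round(3).tolist())
print("rib",world(a,[[282,158],[282,213]],.048).round(4).tolist())
go([.507,.448,.02],83.7)
E
```

```text
0 [[0.45, 0.572, 0.0]] [[0.44, 0.567, 0.0]]
0.05 [[0.449, 0.558, 0.05]] [[0.439, 0.551, 0.05]]
0.1 [[0.447, 0.544, 0.1]] [[0.439, 0.535, 0.1]]
0.15 [[0.445, 0.53, 0.15]] [[0.439, 0.518, 0.15]]
0.2 [[0.444, 0.517, 0.2]] [[0.438, 0.502, 0.2]]
rib [[0.4718, 0.4526, 0.048], [0.5395, 0.4453, 0.048]]
go [0.2571 0.0043 0.0012] [-0.11 -0.09  0.13] rows 6.2
```

The weight sits between the jaws with its rib at (282,185). Two-view triangulation puts the laptop corner close to table level, so it is clear. Descending.

Request:
drive_tool --plan '[[[0.04,0.004,0],[0,0,0.1],1],[[0.08,0.004,0],[0,0,0.1],1],[[0.12,0.004,0],[0,0,0.1],0.8],[[0.16,0.004,0],[0,0,0.1],0.6],[[0.2,0.004,0],[0,0,0.1],0.5],[[0.235,0.004,0],[0,0,0.1],0.5],[[0.252,0.004,0],[0,0,0.1],0.5],[[0.257,0.004,0],[0,0,0.1],0.5],[[0.257,0.004,0],[0,0,0.1],0],[[0.257,0.004,0],[0,0,0.1],0],[[0.257,0.004,0],[0,0,0.1],0],[[0.257,0.004,0],[0,0,0.1],0],[[0.257,0.004,0],[0,0,0.1],0],[[0.257,0.004,0],[0,0,0.1],0],[[0.257,0.004,0],[0,0,0.1],0],[[0.257,0.004,0],[0,0,0.1],0],[[0.257,0.004,0],[0,0,0.1],0]]'

```text
clock: 34.13
tool_pos: [0.5064, 0.449, 0.0216]
orientation: [95.2, 89.9, 88.8]
force: [-1.4, 1.6, 6.7]
opening: 0.0136
```

Request:
drive_tool --plan '[[[0,0,0],[0,0,0],0],[[0,0,0],[0,0,0],0],[[-0.005,0,0],[0,0,0],0],[[-0.015,0,0],[0,0,0],0],[[-0.04,0,0],[0,0,0],0],[[-0.08,0,0],[0,0,0],0],[[-0.12,0,0],[0,0,0],0],[[-0.16,0,0],[0,0,0],0],[[-0.19,0,0],[0,0,0],0],[[-0.195,0,0],[0,0,0],0],[[-0.195,0,0],[0,0,0],0]]'

```text
clock: 35.05
tool_pos: [0.507, 0.4493, 0.22]
orientation: [70.7, 89.6, 64.3]
force: [-0.8, -0.2, -5.4]
opening: 0.0137
```

```bash
python3 - <<'E'
from h import *
st();im=ctrl.snapshot("wrist");cv2.imwrite("pics/w11.png",im)
go([.552,.086,.215],104.3)
z=ctrl.get_obs()["tool_pos"][2]; print(z);find("wrist","weight",z-.006,2)
E
```

```text
t 35.05 tcp [0.507  0.4493 0.22  ] yawY 83.6 tilt [ 0.003  0.006 -1.   ] F [-0.8  -0.16 -5.38] open 0.0137 j [  58.   21.    0.   -0.  -69. -154.]
go [ 0.001  -0.355   0.0861] [-2.069e+01  1.000e-02 -1.700e-01] rows 8.8
0.21709343132979733
weight 0.59 [275. 204.] [0.4801 0.4505] -6.4 (69, 60)
```

View pics/w11.png

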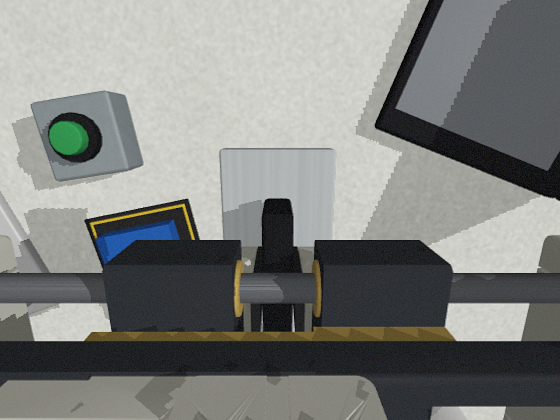

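Request:
drive_tool --plan '[[[0,-0.02,0.005],[-1,0,0],0],[[0,-0.05,0.012],[-3,0,0],0],[[0,-0.085,0.02],[-5,0,0],0],[[0,-0.12,0.029],[-7,0,0],0],[[0,-0.155,0.038],[-9,0,0],0],[[0,-0.19,0.047],[-11,0,0],0],[[0,-0.225,0.055],[-13,0,0],0],[[0,-0.26,0.063],[-15,0,0],0],[[0,-0.295,0.071],[-17,0,0],0],[[0,-0.325,0.079],[-19,0,0],0],[[0,-0.345,0.085],[-20.5,0,0],0],[[0,-0.355,0.087],[-20.7,0,0],0],[[0,-0.355,0.087],[-20.7,0,0],0],[[0,-0.355,0.087],[-20.7,0,0],0],[[0,-0.355,0.087],[-20.7,0,0],0]]'

```text
clock: 36.4
tool_pos: [0.5519, 0.0858, 0.2139]
orientation: [165.4, 89.8, 179.6]
force: [0.0, 0.7, -5.4]
opening: 0.0137
```

```bash
python3 - <<'E'
from h import *
st();im=ctrl.snapshot("wrist");cv2.imwrite("pics/w12.png",im)
z=ctrl.get_obs()["tool_pos"][2];find("wrist","weight",z-.0076,1)
go([.553,.0863,.150],104.3)
E
```

```text
t 36.4 tcp [0.5519 0.0858 0.2139] yawY 104.3 tilt [-0.004  0.    -1.   ] F [ 0.05  0.69 -5.37] open 0.0137 j [  29.   10.  -15.   -0.  -65. -105.]
weight 0.94 [280. 200.] [0.5268 0.0795] 14.4 (69, 60)
go [ 0.0644 -0.0002  0.001 ] [ 0.05 -0.15 -0.06] rows 1.5
```

View pics/w12.png

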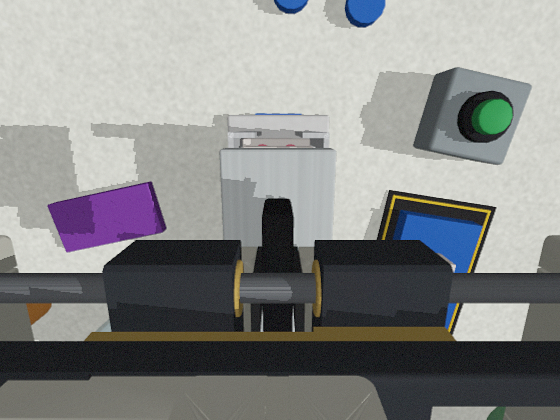

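Request:
drive_tool --plan '[[[0.02,0,0.001],[0,0,0],0],[[0.04,0,0.001],[0,0,0],0],[[0.058,0,0.001],[0,0,0],0],[[0.066,0,0.001],[0,0,0],0],[[0.071,0,0.001],[0,0,0],0],[[0.075,0,0.001],[0,0,0],0],[[0.075,0,0.001],[0,0,0],0]]'

```text
clock: 37.08
tool_pos: [0.553, 0.0869, 0.1393]
orientation: [161.9, 89.8, 176.3]
force: [0.4, -0.2, -3.3]
opening: 0.0139
```

Request:
drive_tool --plan '[[[0.004,0,0],[0,0,0],0],[[0.008,0,0],[0,0,0],0],[[0.012,0,0],[0,0,0],0],[[0.014,0,0],[0,0,0],0],[[0.015,0,0],[0,0,0],0],[[0.015,0,0],[0,0,0],0]]'

```text
clock: 37.58
tool_pos: [0.5529, 0.0868, 0.1241]
orientation: [165.4, 89.8, 179.8]
force: [-1.2, 0.1, -3.8]
opening: 0.0139
```

Request:
drive_tool --plan '[[[0.001,0,0],[0,0,0],0],[[0.002,0,0],[0,0,0],0],[[0.003,0,0],[0,0,0],0],[[0.003,0,0],[0,0,0],0]]'

```text
clock: 37.92
tool_pos: [0.5528, 0.0867, 0.1209]
orientation: [166.5, 89.8, -179.1]
force: [-0.2, -0.8, -4.9]
opening: 0.0134
```

Request:
drive_tool --plan '[[[0.001,0,0],[0,0,0],0],[[0.002,0,0],[0,0,0],0],[[0.002,0,0],[0,0,0],0]]'

```text
clock: 38.17
tool_pos: [0.5529, 0.0868, 0.12]
orientation: [166.0, 89.8, -179.6]
force: [-3.4, -0.6, 3.9]
opening: 0.0138
```

Request:
drive_tool --plan '[[[0.001,0,0],[0,0,0],0],[[0.0015,0,0],[0,0,0],0],[[0.0015,0,0],[0,0,0],0]]'

```text
clock: 38.42
tool_pos: [0.5529, 0.0868, 0.12]
orientation: [165.3, 89.9, 179.7]
force: [-6.4, 0.6, 9.5]
opening: 0.0138
```

Request:
drive_tool --plan '[[[0,0,0],[0,0,0],0.45],[[0,0,0],[0,0,0],0.45],[[0,0,0],[0,0,0],0.45],[[0,0,0],[0,0,0],0.45],[[0,0,0],[0,0,0],0.45],[[-0.02,0,0],[0,0,0],0.45],[[-0.05,0,0],[0,0,0],0.45],[[-0.09,0,0],[0,0,0],0.45],[[-0.13,0,0],[0,0,0],0.3],[[-0.16,0,0],[0,0,0],0],[[-0.16,0,0],[0,0,0],0],[[-0.16,0,0],[0,0,0],0],[[-0.16,0,0],[0,0,0],0]]'

```text
clock: 39.5
tool_pos: [0.5528, 0.0868, 0.2795]
orientation: [159.9, 89.9, 174.3]
force: [-0.4, -0.5, -0.7]
opening: 0.0116
```

```bash
python3 - <<'E'
from h import *
st();im=ctrl.snapshot("wrist");cv2.imwrite("pics/w13.png",im);cal=ctrl.get_calibration("wrist")
find("wrist","weight",.1125,2);find("wrist","start",.052,2)
for d in ctrl.landmark_of("wrist","start_top"): print(d["confidence"],world(cal,d["pixel"],.05).round(4))
b,g,r=[im[...,i].astype(int) for i in range(3)];m=((g-r>50)&(g-b>15)).astype(np.uint8)
n,l,s,c=cv2.connectedComponentsWithStats(m);i=1+s[1:,4].argmax();print(s[i],c[i],world(cal,c[i],.05).round(4))
E
```

```text
t 39.5 tcp [0.5528 0.0868 0.2795] yawY 104.4 tilt [-0.002  0.    -1.   ] F [-0.39 -0.5  -0.67] open 0.0116 j [  29.    8.   -9.   -0.  -73. -104.]
start 0.88 [456. 117.] [0.4226 0.2633] -75.5 (38, 32)
0.73 [[0.4268 0.2662 0.05  ]]
[438 103  33  29 678] [455.13126844 117.01917404] [[0.4215 0.2652 0.05  ]]
```

View pics/w13.png

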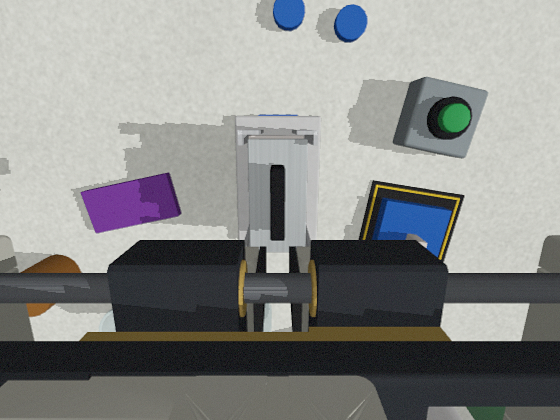

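The weight lies flat and centred between the posts at (277,190). The button is at (455,117).

```bash
python3 - <<'E'
from h import *
go([.4225,.262,.15],104.3)
E
```

```text
go [ 0.129   0.2023 -0.082 ] [ 0.11 -0.23 -0.  ] rows 6.1
```

Request:
drive_tool --plan '[[[0,0.035,-0.014],[0,0,0],0],[[0,0.07,-0.028],[0,0,0],0],[[0,0.105,-0.042],[0,0,0],0],[[0,0.14,-0.056],[0,0,0],0],[[0.01,0.175,-0.07],[0,0,0],0],[[0.04,0.202,-0.082],[0,0,0],0],[[0.08,0.202,-0.082],[0,0,0],0],[[0.11,0.202,-0.082],[0,0,0],0],[[0.129,0.202,-0.082],[0,0,0],0],[[0.129,0.202,-0.082],[0,0,0],0],[[0.129,0.202,-0.082],[0,0,0],0]]'

```text
clock: 40.62
tool_pos: [0.4222, 0.2611, 0.1493]
orientation: [-160.3, 89.6, -145.9]
force: [-0.1, 0.2, 0.2]
opening: 0.0005
```

```bash
python3 - <<'E'
from h import *
st();im=ctrl.snapshot("wrist");cv2.imwrite("pics/w14.png",im);cal=ctrl.get_calibration("wrist")
b,g,r=[im[...,i].astype(int) for i in range(3)];m=((g-r>50)&(g-b>15)).astype(np.uint8)
n,l,s,c=cv2.connectedComponentsWithStats(m);i=1+s[1:,4].argmax();print(s[i],c[i],[world(cal,c[i],z).round(4).tolist() for z in(.05,.06)])
go([.4225,.262,.07],104.3)
E
```

```text
t 40.62 tcp [0.4222 0.2611 0.1493] yawY 104.4 tilt [-0.006 -0.004 -1.   ] F [-0.08  0.17  0.2 ] open 0.0005 j [  54.    8.  -27.   -0.  -55. -130.]
[ 254  203   40   39 1224] [273.7369281  222.44934641] [[[0.4306, 0.2601, 0.05]], [[0.4277, 0.2595, 0.06]]]
go [ 0.0806  0.0003 -0.0001] [ 0.13 -0.23  0.04] rows 1.9
```

View pics/w14.png

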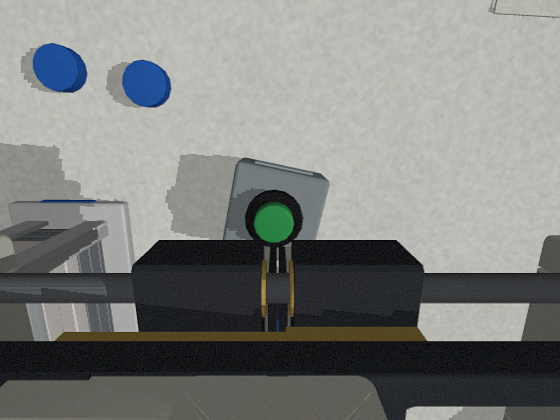

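Request:
drive_tool --plan '[[[0.03,-0.002,0.0035],[0,0,0],0],[[0.055,-0.002,0.0035],[0,0,0],0],[[0.075,-0.002,0.0035],[0,0,0],0],[[0.085,-0.002,0.0035],[0,0,0],0],[[0.087,-0.002,0.0035],[0,0,0],0],[[0.087,-0.002,0.0035],[0,0,0],0]]'

```text
clock: 41.17
tool_pos: [0.4269, 0.2606, 0.0644]
orientation: [-164.9, 89.8, -150.5]
force: [-1.1, -3.3, 3.9]
opening: 0.0005
```

Request:
drive_tool --plan '[[[0.001,0,0],[0,0,0],0],[[0.002,0,0],[0,0,0],0],[[0.003,0,0],[0,0,0],0],[[0.003,0,0],[0,0,0],0]]'

```text
clock: 41.5
tool_pos: [0.4275, 0.2612, 0.0623]
orientation: [-178.1, 89.9, -163.6]
force: [-0.0, -0.7, 4.7]
opening: 0.0004
```

Request:
drive_tool --plan '[[[0.001,0,0],[0,0,0],0],[[0.002,0,0],[0,0,0],0],[[0.003,0,0],[0,0,0],0],[[0.003,0,0],[0,0,0],0]]'

```text
clock: 41.83
tool_pos: [0.4277, 0.2612, 0.0609]
orientation: [-172.3, 89.9, -157.8]
force: [-7.9, -5.2, 22.2]
opening: 0.0003
```

Request:
drive_tool --plan '[[[0.001,0,0],[0,0,0],0],[[0.002,0,0],[0,0,0],0],[[0.003,0,0],[0,0,0],0],[[0.003,0,0],[0,0,0],0]]'

```text
clock: 42.17
tool_pos: [0.4278, 0.2613, 0.0607]
orientation: [-149.6, 90.0, -135.1]
force: [-12.8, -6.5, 36.9]
opening: 0.0006
```

Hard stop at z 0.0607. Backing off slowly to find where contact ends, which gives the travel.

Request:
drive_tool --plan '[[[-0.002,0,0],[0,0,0],0],[[-0.0045,0,0],[0,0,0],0],[[-0.0045,0,0],[0,0,0],0],[[-0.0045,0,0],[0,0,0],0]]'

```text
clock: 42.5
tool_pos: [0.4279, 0.2615, 0.0652]
orientation: [95.2, 90.0, 109.7]
force: [-0.5, -0.6, 2.8]
opening: 0.0
```

Request:
drive_tool --plan '[[[-0.001,0,0],[0,0,0],0],[[-0.001,0,0],[0,0,0],0],[[-0.001,0,0],[0,0,0],0]]'

```text
clock: 42.75
tool_pos: [0.4279, 0.2616, 0.066]
orientation: [177.7, 90.0, -167.8]
force: [-0.4, -1.6, 3.7]
opening: 0.0008
```

Request:
drive_tool --plan '[[[-0.002,0,0],[0,0,0],0],[[-0.002,0,0],[0,0,0],0],[[-0.002,0,0],[0,0,0],0]]'

```text
clock: 43.0
tool_pos: [0.428, 0.2617, 0.0679]
orientation: [163.2, 90.0, 177.8]
force: [-0.3, -1.1, 1.7]
opening: 0.0004
```

Contact persists from 0.0607 up to about 0.068, so the full 7 mm travel was pressed. Rising clear for a last check.

Request:
drive_tool --plan '[[[-0.03,0,0],[0,0,0],0],[[-0.07,0,0],[0,0,0],0],[[-0.11,0,0],[0,0,0],0],[[-0.15,0,0],[0,0,0],0],[[-0.19,0,0],[0,0,0],0],[[-0.21,0,0.02],[0,0,0],0],[[-0.21,-0.03,0.05],[0,0,0],0],[[-0.21,-0.06,0.08],[0,0,0],0],[[-0.21,-0.1,0.1],[0,0,0],0],[[-0.21,-0.1,0.1],[0,0,0],0],[[-0.21,-0.1,0.1],[0,0,0],0]]'

```text
clock: 43.92
tool_pos: [0.5513, 0.1882, 0.2768]
orientation: [-166.7, 89.9, -152.3]
force: [-0.1, 0.7, 0.1]
opening: 0.0001
```

```bash
python3 - <<'E'
from h import *
st();im=ctrl.snapshot("wrist");cv2.imwrite("pics/w15.png",im)
find("wrist","weight",.1125,2);find("wrist","cover",.024);find("wrist","mat",.003)
ctrl.snapshot("top");find("top","plate1",.016,5)
E
```

```text
t 43.92 tcp [0.5513 0.1882 0.2768] yawY 104.4 tilt [-0.001 -0.001 -1.   ] F [-0.08  0.67  0.13] open 0.0001 j [  38.   10.   -7.   -0.  -73. -114.]
weight 0.73 [181. 172.] [0.5522 0.0887] 14.5 (119, 62)
weight 0.67 [218. 173.] [0.5386 0.1235] 14.4 (99, 6)
cover 0.72 [338. 214.] [0.5713 0.281 ] -83.6 (93, 81)
mat 0.74 [340. 184.] [0.5717 0.2857] -84.7 (131, 121)
plate1 0.94 [318. 195.] [ 0.6301 -0.0995] -63.2 (122, 63)
plate1 0.61 [423. 255.] [ 0.4584 -0.4118] -19.1 (124, 62)
```

View pics/w15.png

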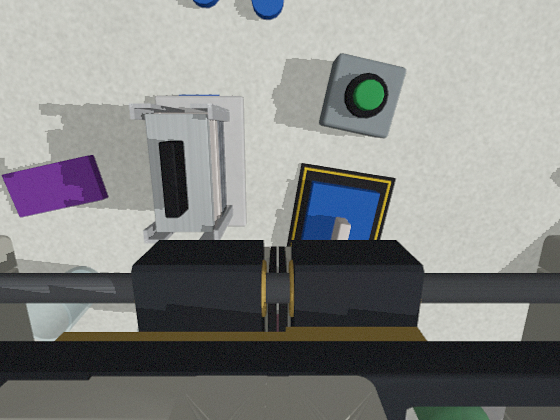

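The weight sits flat in the posts at (180,172). The cover is inside the mat border at (345,210), and the button is up at (368,95). Only the look-alikes are left on the table, so I'm handing in.

```bash
python3 -c "
from plant import ctrl
print(ctrl.close_job())"
```

```text
the job is handed in; nothing more can be done
None
```

I finished every step and handed the job in at about 44 s on the robot's clock, against the 210 s limit. `close_job` gave no verdict.

- **Cover:** it lies on the mat about 3 mm off centre, measured by the wrist camera.
- **Plates:** exactly three white plates were present. I lowered each one by feel until the force rose, and only then released it. Contact height went up by about 16–17.5 mm per plate, as expected. The purple and yellow look-alikes were left alone.
- **Weight:** I set it down the same way. The last wrist picture shows it flat between the posts, about 3 mm off the stacker's axis and in line within 0.5°.
- **Button:** I pressed it to a hard stop, with contact over about 7 mm of travel. The final picture shows it up and the arm clear of everything.

**Check that disagreed:** after release, the camera fit put the third plate about 5 mm further along the stacker's length than where the gripper had set it. That is still inside the 12 mm limit, but I did not resolve it, and the weight now covers that plate.

**Not measured:** I did not measure the positions of the bottle, beaker and jar at the end. Nothing was moved near them, and they stood in place in the top view taken at about 31 s.

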